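Load the wax pot, lock its bayonet lid and switch it on

ROBOT

A 6-joint arm with a two-finger parallel gripper is mounted at the origin on a cart in front of the work surface, level with it; the furniture and walls round the work are solid. World frame = base frame: x ahead of the robot, y to its left, z up, the work surface at z = 0. Lengths are in m, angles in degrees, forces in N, time in s.
With the tool pointing down it reaches from about 0.3 to 0.875 m from the base axis. Payload 6.4 kg.
Tool frame: the origin (TCP) lies at the very end of the fingers, on their centre line; the grasp point (between the pads) lies 19 mm behind it; z points along the fingers, y is the direction in which the jaws open and shut (so a half turn about z gives the same grasp; the last joint's range is limited). The gripper opens to 88 mm and grips with 3 to 60 N. Pads are 18 mm wide; open, the fingers measure 123 mm over their backs; the gripper's body (75 mm by 187 mm) begins 45 mm behind the grasp point.
Start: joints at [-82.638, 10.359, 92.074, -0, 77.567, -11.82], TCP at [0.189, -0.543, 0.239] pointing down, gripper open.
Joint ranges: [-171.53, 171.53], [-51.25, 118.39], [17.06, 147.69], [-65.23, 245.23], [0, 150.52], [-178.68, 178.68]. Speed limits (degrees/s): [147.25, 147.25, 172.46, 180, 180, 180].

INTERFACE

Orientations are given as [roll, pitch, yaw] about the fixed x, y, z axes, in that order (R = Rz(yaw) Ry(pitch) Rx(roll)).
In Python, from bench import readout, cams, finish_job, look_for, cut_out, spot_point gives the robot as it stands.
- The arm moves only by the tool send_rows, never from a script. Its argument "motion" is a list of rows, each an object of numbers: "dx", "dy", "dz": the shift along the world's x, y, z in m; "rx", "ry", "rz": the turn, a rotation vector about the world's x, y, z in degrees. A call has 1 to 10 rows; each row is the pose to reach, as a shift and turn from the pose commanded when the call began; what a row does not reach only later rows make up. A row lasts 1/10 s, in which the tool goes at most 50 mm and 8.59 degrees, less where a joint would pass 70% of its speed; a pose out of reach is approached as far as the arm can. A call with a gripper value outside its range is refused whole. "hand" is the finger opening in m, from 0 to 0.0881, set as the call begins (left out, the last holds). The fingers move at their own pace and stop on an object; "squeeze" is the grip in N (left out, the last holds). Time passes only in rows, so rows that repeat a pose let the fingers close. It gives the time, the measured TCP pose, the force and the opening at its end, in the units of the state.
- readout.get_state(): the state, without advancing time (a new reading comes with each control period).
- cams.capture(name): name is "side" or "top"; returns a dict with "frame" (480x640x3 uint8, red, green, blue), "depth" (480x640 float32, m along the optical axis (not along the pixel's ray), 0 where there is no reading), "K" (3x3 intrinsics, pixels), "D" ([k1, k2, p1, p2, k3] as OpenCV has them; the pictures are not rectified), "origin" and "rotation" of the camera in the world. Camera axes: x right, y up, looking along -z (the intrinsics and any distortion apply to the point x, -y, -z); pixel columns grow to the right and rows downward; lengths in m; the calibration is good to about 2 mm. A picture is of the moment at which its call begins.
- finish_job(): hands the job in, once; it reports no verdict.
Trained networks look in a picture, given as the dict that the camera call returned (one of the last four; its "shot" number tells which), for a name from the list of things; names that differ only in an ending like _2 or _b are one class to them, and where a whole thing is asked for, a point or a joint stands for the part that bears it (a point fixed in the world has none). Each returns a list of dicts, best first, with "p" (0 to 1); they miss things now and then, are a little off and sometimes report something else, mostly with a low value. They report only what shows in the picture. A call takes as long as a camera call. They do not tell look-alikes from the thing itself.
- look_for(picture, target): "pixel" ([column, row] in pixels, amid what is visible of it).
- cut_out(picture, target): "region" (480x640 bool, what is visible of it) and "pixel" ([column, row] in pixels, amid what is visible of it).
- spot_point(picture, target): "pixel" ([column, row] in pixels: a listed point, or the origin of a listed thing).
The state is a dict: "t": time; "qpos": joint angles; "qvel": joint speeds; "effort": joint torques, N m; "eef_pos": TCP position; "orientation": TCP orientation; "ft_force": force on the tool from outside, world axes, zero at the start; "wrist_torque": the same for the moment, N m; "gripper_width": opening from 0.0 (shut) to 1.0 (fully open).
Only numpy, scipy, OpenCV 4.12 (cv2) and the standard library are available. Lean on these libraries where they do the work, as an engineer would, in place of code of your own. Each camera call takes 0.05 s, during which the arm holds its last target.

TASK

Get the wax pot ready: put the smaller of the two wax blocks into the pot, set the lid on with its two lugs in the two slots of the collar, push it down against the spring, twist it clockwise (seen from above) to the end and let go, so that it springs up into the lock. Then throw the lever switch on the front of the pot fully over to its other side. Do not disturb the larger wax block, the snips, the tape roll, the scriber and the doming block.

Things in the scene. Friction and masses are not known exactly. Their poses are not given: they have to be found in the camera images.
- wax_small_center (a point): centre of the smaller wax block, 56 x 34 x 18 mm (x, y, z), lying flat and loose on the bench; x is its long side, so it is gripped across y (34 mm)
- wax_large_center (a point): centre of the larger wax block, 80 x 60 x 22 mm, lying flat; it stays where it is
- lid_grip (a point): centre of the lid's black handle bar (80 mm along x, 16 wide along y, 44 high), 45 mm above the lid's underside, bar top 21 mm higher. Lid: loose 0.25 kg aluminium disc, 110 mm diameter, 14 mm thick, flat on the bench; two lugs at the underside, in line with the bar on its +x and -x sides (128 mm over both, each 18 wide, 8 thick). z up; the same after half a turn
- pot_mouth (a point): centre of the pot's round opening at the collar's top face, 90 mm above the bench; pot fixed, 148 mm outer diameter, z up. Opening 116 mm wide with two slots on this frame's +x and -x sides, 24 mm wide each, 134 mm over both. Floor 55 mm below. The lid dropped into the slots rests unlocked, its underside about 12.5 mm below this point (lid_grip 32 mm above it)
- seal_top (a point): top centre of the sprung black rubber ring inside the pot (94 mm inner, 108 outer diameter), 10 mm below the collar's top when free; the wax passes through it, the lid presses on it: about 1 N per mm, 16 mm of travel, turns freely with the lid
- lock_mark (a point): same point as pot_mouth, x axis = direction of the lid's bar when locked (0.87 rad clockwise of pot_mouth's x; small dark dashes on the collar). The lid turns only clockwise and only with its underside over 20 mm below the collar's top (22 mm is good, about 12 N); an end stop is just beyond. Let go there it rises 4 mm into notches: underside 16 mm below (lid_grip 29 mm above this point)
- switch (a joint): angle of the lever switch in rad: 0 leans to the right seen from the front of the pot (from the robot), 1.0 is fully over to the left, the on side; it stays where it is left, with light friction
- switch_tip (a point): centre of the lever's black ball, 26 mm diameter, about 0.11 m above the bench, 122 mm in front of the pot's axis. Lever 65 mm long on a level hinge 54 mm above the bench; the ball swings about 62 mm from right to left, along an arc (9 mm higher at mid swing). The point's frame turns with the lever: y along the hinge axis, pointing to the front or back; x sideways to the left, the push direction
- snips: orange-handled snips, 120 mm long, a bystander
- tape_roll: roll of masking tape, 65 mm, a bystander
- scriber: steel scriber, 140 mm long, a bystander
- dap_block: doming cube, 50 mm, a bystander
Not all that is in view belongs to the job. Of the things shaped like the part that bears lid_grip, the aluminium one is meant. What is shaped like the part that bears wax_small_center but pink or white is not meant.

How it is judged:
By the outcome, as a careful person would: the job done as asked, in the order asked, and still so for the second after the job is handed in, with the robot touching nothing.
It also fails if it takes over 72 s, if anything falls off the work surface, if the arm or the gripper's body presses on something with over 40 N, if the wrist force passes 120 N, or if a joint passes its speed limit or range.

## Working session

There is one attempt and no reset: what is moved stays moved. The work goes in short steps, Python scripts to look and compute and a tool call to move; the robot and the scene stay as the last step left them, time stands still between calls to the robot, and variables do not carry over. Pictures are saved under pics/ and viewed, and the job is handed in when it is done.

Besides the shell and the picture viewer there is one more tool, called after "Emit:" as a command line: name --argument value ..., lists and objects as JSON in quotes. send_rows: Moves the arm, as the interface text tells. Its arguments: {"type":"object","properties":{"motion":{"type":"array","items":{"type":"object","properties":{"dx":{"type":"number"},"dy":{"type":"number"},"dz":{"type":"number"},"rx":{"type":"number"},"ry":{"type":"number"},"rz":{"type":"number"}}}},"hand":{"type":"number"},"squeeze":{"type":"number"}},"required":["motion"]}

```bash
ls; mkdir -p pics; cat > h.py <<'E'
import numpy as np, cv2
from bench import readout, cams, finish_job, look_for, cut_out, spot_point
def save(img,name,box=None,s=1):
    f=img
    if box: f=f[box[1]:box[3],box[0]:box[2]]
    if s!=1: f=cv2.resize(f,None,fx=s,fy=s,interpolation=cv2.INTER_CUBIC)
    cv2.imwrite('pics/'+name,cv2.cvtColor(f,cv2.COLOR_RGB2BGR))
def ray(c,px):
    u=cv2.undistortPoints(np.array(px,float).reshape(-1,1,2),np.array(c['K'],float),np.array(c['D'],float)).reshape(-1,2)
    d=np.c_[u[:,0],-u[:,1],-np.ones(len(u))]
    return np.array(c['origin'],float),d@np.array(c['rotation'],float).T
def atz(c,px,z):
    o,d=ray(c,px); return o+d*((z-o[2])/d[:,2])[:,None]
def atdepth(c,px):
    px=np.array(px,float).reshape(-1,2)
    o,d=ray(c,px); i=np.rint(px).astype(int); z=c['depth'][i[:,1],i[:,0]]
    return o+d*z[:,None]
def proj(c,P):
    P=np.atleast_2d(P); R=np.array(c['rotation']);q=(P-np.array(c['origin']))@R
    q=q*[1,-1,-1]
    return cv2.projectPoints(q.reshape(-1,1,3),np.zeros(3),np.zeros(3),np.array(c['K'],float),np.array(c['D'],float))[0].reshape(-1,2)
E
python3 - <<'E'
from h import *
print(readout.get_state())
for n in ['side','top']:
    c=cams.capture(n); save(c['frame'],n+'0.png'); print(n,c['origin'],c['rotation'],c['K'],c['D'])
    for t in ['wax_small_center','wax_large_center','lid_grip','pot_mouth','seal_top','lock_mark','switch_tip','snips','tape_roll','scriber','dap_block']:
        for r in spot_point(c,t)[:4]: 
            p=r['pixel']; print(t,np.round(p,1),round(r['p'],2),np.round(atdepth(c,p),3))
E
```

```text
pics
{'t': 0.0, 'qpos': array([-8.26380541e+01,  1.03995052e+01,  9.21320580e+01,  3.82482088e-04,
        7.75666149e+01, -1.18213374e+01]), 'qvel': array([ 0.02657238,  0.01208712,  0.00624006,  0.07354159, -0.00828622,
        0.00886194]), 'effort': array([ 1.29421802e-03, -4.33865511e+01, -3.41849685e+01,  7.00641191e-02,
        3.86505830e-02, -1.37217239e-04]), 'eef_pos': array([ 0.18887686, -0.54252759,  0.23783018]), 'orientation': array([-1.79903981e+02, -2.04782713e-02,  1.91831835e+01]), 'ft_force': array([-0.3016476 ,  0.88329404, -0.61768701]), 'wrist_torque': array([-0.03215541,  0.01839358,  0.01762648]), 'gripper_width': 1.0027199555777977}
side [0.6200166  0.84893873 0.89427186] [ 50.12142574   0.87461688 176.67779772] [[602.64648092   0.         326.20547766]
 [  0.         602.64648092 232.55073176]
 [  0.           0.           1.        ]] [-0.06948339  0.          0.          0.          0.        ]
wax_small_center [404.9 221.8] 0.94 [[-236.485 -236.256 -236.21 ]]
wax_small_center [394.9 193.6] 0.64 [[-250.916 -250.687 -250.642]]
wax_small_center [387.7 247.1
[... 1092 characters left out ...]
103.8  ]]
wax_large_center [471.6 266.9] 0.55 [[107.601 107.072 108.354]]
wax_large_center [263.8 280.9] 0.46 [[95.263 94.733 96.016]]
wax_large_center [426.8 185.8] 0.32 [[110.476 109.946 111.229]]
lid_grip [383.6 230.8] 0.94 [[103.201 102.671 103.953]]
lid_grip [175.8 139.7] 0.79 [[102.213 101.683 102.966]]
pot_mouth [268.4 226.2] 0.58 [[104.249 103.72  105.002]]
lock_mark [269.6 221.2] 0.8 [[104.478 103.949 105.231]]
switch_tip [265.5 282.3] 0.57 [[95.445 94.916 96.198]]
snips [190.8 326.9] 0.65 [[103.883 103.353 104.636]]
tape_roll [426.7 186.7] 0.56 [[110.571 110.041 111.324]]
scriber [332.8 328.3] 0.71 [[106.672 106.142 107.425]]
dap_block [232.5 168.1] 0.86 [[103.23  102.701 103.983]]
```

```bash
python3 - <<'E'
s=open('h.py').read()
s=s.replace("np.array(c['rotation'],float).T","Rm(c).T").replace("R=np.array(c['rotation']);","R=Rm(c);")
s+='''
from scipy.spatial.transform import Rotation as Ro
def Rm(c): return Ro.from_euler('xyz',c['rotation'],degrees=True).as_matrix()
'''
open('h.py','w').write(s)
E
python3 - <<'E'
from h import *
for n in ['side','top']:
    c=cams.capture(n)
    np.savez(n+'0.npz',**{k:c[k] for k in ['frame','depth','K','D','origin','rotation']})
    for t in ['wax_small_center','wax_large_center','lid_grip','pot_mouth','seal_top','lock_mark','switch_tip','snips','tape_roll','scriber','dap_block']:
        for r in spot_point(c,t)[:4]: 
            p=r['pixel']; print(t,np.round(p,1),round(r['p'],2),np.round(atdepth(c,p),3))
E
```

```text
wax_small_center [389.6 247.2] 0.71 [[0.535 0.392 0.489]]
wax_small_center [405.8 220.7] 0.69 [[ 0.387 -0.224  0.021]]
wax_small_center [396.7 196.9] 0.65 [[ 0.393 -0.322  0.017]]
wax_large_center [352.5 172.9] 0.64 [[ 0.493 -0.42   0.027]]
lid_grip [228.7 383. ] 0.75 [[0.762 0.227 0.054]]
lid_grip [328.8 212.8] 0.65 [[ 0.564 -0.232  0.049]]
pot_mouth [326.8 272.7] 0.9 [[ 0.58  -0.048  0.036]]
seal_top [327.2 276.1] 0.58 [[ 0.58  -0.04   0.035]]
lock_mark [324.  273.8] 0.92 [[ 0.586 -0.045  0.037]]
lock_mark [425.6 256.7] 0.28 [[0.499 0.401 0.481]]
switch_tip [392.9 263.1] 0.68 [[0.534 0.408 0.481]]
snips [449.3 369. ] 0.62 [[0.374 0.193 0.012]]
snips [325.5 267.8] 0.3 [[ 0.582 -0.058  0.041]]
tape_roll [279.1 202. ] 0.9 [[ 0.681 -0.348 -0.001]]
scriber [426.9 255.4] 0.52 [[0.508 0.437 0.516]]
dap_block [403.7 223.5] 0.74 [[ 0.392 -0.218  0.018]]
dap_block [266.5 344.3] 0.61 [[0.702 0.121 0.023]]
wax_small_center [339.6 298.2] 0.98 [[ 0.428 -0.143  0.014]]
wax_small_center [434.2 312.7] 0.84 [[ 0.398 -0.349  0.014]]
wax_small_center [383.5 312.7] 0.69 [[ 0.397 -0.238  0.018]]
wax_large_center [467.9 266.1] 0.75 [[ 0.499 -0.421  0.024]]
wax_large_center [385.  230.4] 0.58 [[ 0.571 -0.236  0.064]]
lid_grip [383.7 233.9] 0.9 [[ 0.565 -0.234  0.055]]
lid_grip [173.1 143.6] 0.78 [[0.755 0.217 0.06 ]]
lid_grip [268.2 221. ] 0.6 [[0.593 0.013 0.033]]
pot_mouth [268.6 223.4] 0.94 [[0.588 0.012 0.032]]
lock_mark [266.5 220. ] 0.77 [[0.595 0.017 0.032]]
switch_tip [261.1 284.7] 0.6 [[0.455 0.017 0.123]]
snips [188.9 325.5] 0.78 [[0.367 0.183 0.007]]
tape_roll [429.1 186.6] 0.7 [[ 0.678 -0.344 -0.   ]]
tape_roll [232.8 169.2] 0.49 [[0.703 0.09  0.047]]
scriber [334.6 328.4] 0.73 [[ 0.362 -0.133 -0.001]]
dap_block [230.  170.4] 0.62 [[0.7   0.095 0.05 ]]
```

View pics/side0.png

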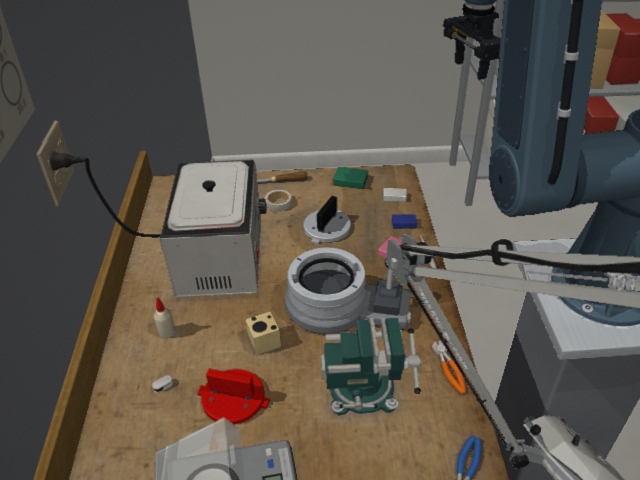

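View pics/top0.png

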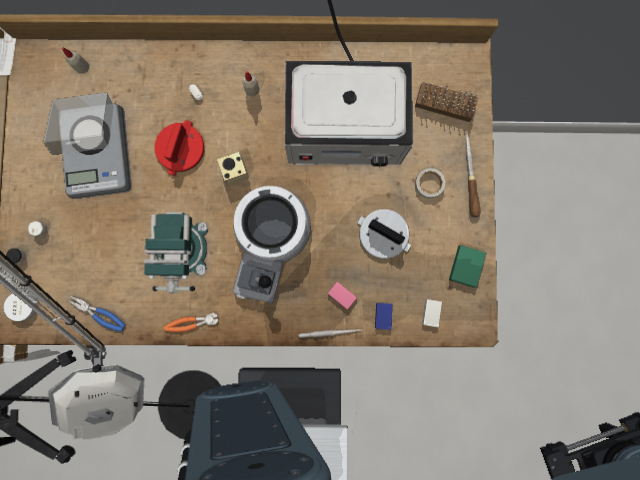

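```bash
python3 - <<'E'
from h import *
t=dict(np.load('top0.npz')); s=dict(np.load('side0.npz'))
save(t['frame'],'t_pot.png',(215,170,335,320),4)
save(t['frame'],'t_wax.png',(315,195,500,345),4)
save(s['frame'],'s_pot.png',(270,170,450,330),4)
E
```

```text
(no output)
```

View pics/t_pot.png

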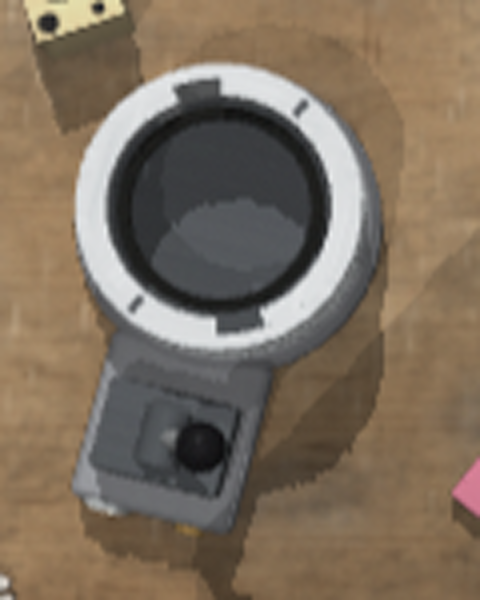

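View pics/t_wax.png

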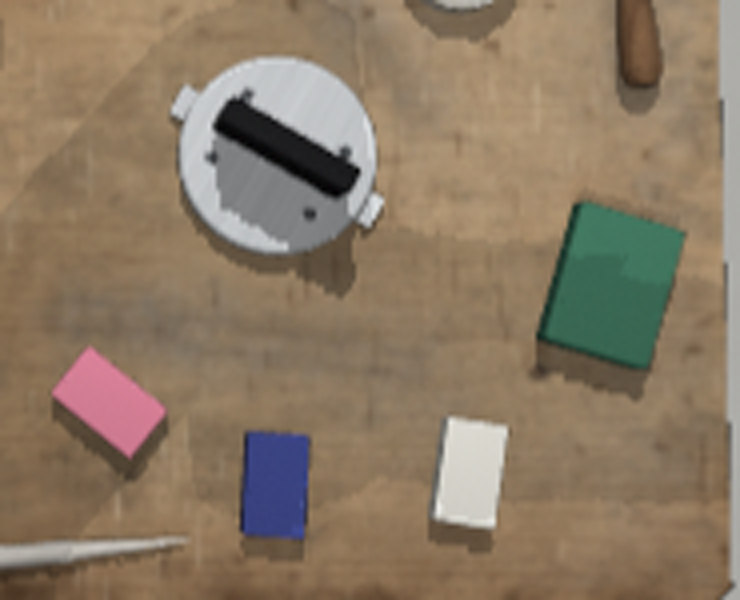

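View pics/s_pot.png

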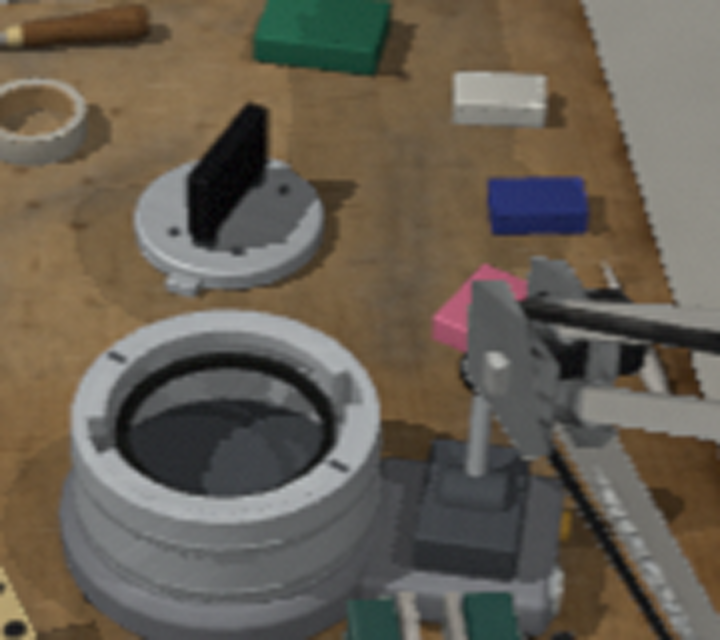

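```bash
cat > meas.py <<'E'
from h import *
from scipy.optimize import least_squares
def rect(c,mask,z):
    ys,xs=np.nonzero(mask); 
    cn,_=cv2.findContours(mask.astype(np.uint8),cv2.RETR_EXTERNAL,cv2.CHAIN_APPROX_NONE)
    k=max(cn,key=cv2.contourArea).reshape(-1,2)
    P=atz(c,k,z)[:,:2]
    r=cv2.minAreaRect((P*1000).astype(np.float32)); return r
if __name__=='__main__':
    for n in ['top','side']:
        c=dict(np.load(n+'0.npz')); f=c['frame'].astype(int); R,G,B=f[...,0],f[...,1],f[...,2]
        hsv=cv2.cvtColor(c['frame'],cv2.COLOR_RGB2HSV)
        lo=(360,290,410,345) if n=='top' else (385,205,425,235)
        m=np.zeros((480,640),bool); sl=np.s_[lo[1]:lo[3],lo[0]:lo[2]]
        H,S,V=[hsv[...,i] for i in range(3)]
        blue=(abs(H.astype(int)-118)<12)&(S>110)
        print(n,'blue V hist',np.percentile(V[sl][blue[sl]],[5,25,50,75,95]))
        for vt in (0,95,120):
            m[:]=False; m[sl]=(blue&(V>vt))[sl]
            if m.sum()>30: print(vt,m.sum(),rect(c,m,0.018))
        # dark bar
        lo=(355,205,415,265) if n=='top' else (305,190,350,240)
        sl=np.s_[lo[1]:lo[3],lo[0]:lo[2]]
        m[:]=False; m[sl]=(V<45)[sl]
        print('bar',m.sum(),rect(c,m,0.066))
E
python3 meas.py
```

```text
top blue V hist [120.   126.   128.   129.   132.95]
0 382 ((391.2193298339844, -237.81930541992188), (32.49687576293945, 53.572696685791016), 89.70490264892578)
95 374 ((390.6405334472656, -237.9534912109375), (32.176090240478516, 53.4146842956543), 85.4095687866211)
120 360 ((390.82916259765625, -238.23202514648438), (31.673892974853516, 52.191368103027344), 86.63744354248047)
bar 332 ((567.939697265625, -238.4432373046875), (77.79930877685547, 20.004405975341797), 60.91246032714844)
side blue V hist [ 76.  82. 104. 107. 110.]
0 302 ((390.2564697265625, -227.20028686523438), (44.386592864990234, 55.33702087402344), 85.62471008300781)
95 192 ((389.41754150390625, -234.43104553222656), (29.8311710357666, 52.24967575073242), 85.615234375)
bar 400 ((569.3050537109375, -209.9484100341797), (124.12377166748047, 37.65913391113281), 62.18574142456055)
```

```bash
cat > circ.py <<'E'
from h import *
from scipy.optimize import least_squares
def radial_edges(c,ctr,z,r0,r1,sign,n=180,thr=None):
    # sample along world radial rays; find strongest brightness edge of given sign (+1: dark->bright outward)
    g=cv2.GaussianBlur(cv2.cvtColor(c['frame'],cv2.COLOR_RGB2GRAY),(0,0),0.7).astype(np.float32)
    out=[]
    rs=np.arange(r0,r1,0.0004)
    for a in np.linspace(0,2*np.pi,n,endpoint=False):
        P=np.c_[ctr[0]+rs*np.cos(a),ctr[1]+rs*np.sin(a),np.full(len(rs),z)]
        px=proj(c,P).astype(np.float32)
        v=cv2.remap(g,px[:,0].reshape(1,-1),px[:,1].reshape(1,-1),cv2.INTER_LINEAR)[0]
        d=np.gradient(v)*sign
        i=np.argmax(d); 
        if 2<i<len(rs)-3 and d[i]>1.5: out.append((*P[i,:2],a,d[i]))
    return np.array(out)
def fit(c,ctr,z,r0,r1,sign,r=None):
    ctr=np.array(ctr,float)
    for _ in range(3):
        E=radial_edges(c,ctr,z,r0,r1,sign)
        f=lambda p:np.hypot(E[:,0]-p[0],E[:,1]-p[1])-(p[2] if r is None else r)
        s=least_squares(f,[*ctr,(r0+r1)/2],loss='soft_l1',f_scale=0.001); ctr=s.x[:2]
    return s.x,len(E),np.median(abs(s.fun))
E
python3 - <<'E'
from circ import *
for n in ['top','side']:
    c=dict(np.load(n+'0.npz'))
    print(n,'lid',fit(c,(.565,-.236),.014,.048,.062,-1))
    print(n,'collar out',fit(c,(.59,.005),.09,.064,.082,-1))
    print(n,'collar in',fit(c,(.59,.005),.09,.050,.066,+1))
# collar top-camera depth
c=dict(np.load('top0.npz'));print([np.round(atdepth(c,p),3) for p in [(237,220),(306,222),(270,192),(384,316),(465,265)]])
# render rectified top-down patches
def patch(c,ctr,z,h,s=0.4e-3):
    n=int(2*h/s); u=(np.arange(n)-n/2)*s
    X,Y=np.meshgrid(-u,-u,indexing='ij')  # row down=-x, col right=-y
    P=np.c_[(ctr[0]+X).ravel(),(ctr[1]+Y).ravel(),np.full(n*n,z)]
    px=proj(c,P).astype(np.float32).reshape(n,n,2)
    return cv2.remap(c['frame'],px[...,0],px[...,1],cv2.INTER_CUBIC)
s=dict(np.load('side0.npz'))
a=patch(c,(.565,-.235),.008,.08);b=patch(s,(.565,-.235),.008,.08)
save(np.hstack([a,b]),'lidrect.png')
a=patch(c,(.588,.008),.09,.08);b=patch(s,(.588,.008),.09,.08)
save(np.hstack([a,b]),'potrect.png')
E
```

```text
top lid (array([ 0.57085805, -0.24012331,  0.05390351]), 169, np.float64(0.0004688134363814156))
top collar out (array([0.58570328, 0.0059464 , 0.07393083]), 180, np.float64(0.0004379873956637387))
top collar in (array([0.58584403, 0.00577173, 0.05742659]), 160, np.float64(0.0002473764648570388))
side lid (array([ 0.56962139, -0.23759034,  0.05441689]), 141, np.float64(0.0004674672330522503))
side collar out (array([0.58411201, 0.00685213, 0.0741031 ]), 180, np.float64(0.0003880826573542315))
side collar in (array([0.58427347, 0.00658282, 0.05773164]), 162, np.float64(0.00043650365566936383))
[array([[0.587, 0.072, 0.089]]), array([[ 0.59 , -0.069,  0.043]]), array([[0.647, 0.005, 0.087]]), array([[ 0.39 , -0.239,  0.019]]), array([[ 0.502, -0.417,  0.018]])]
```

View pics/lidrect.png

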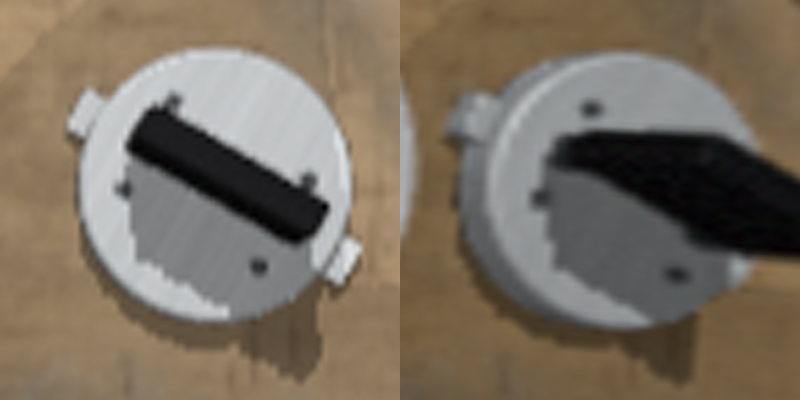

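View pics/potrect.png

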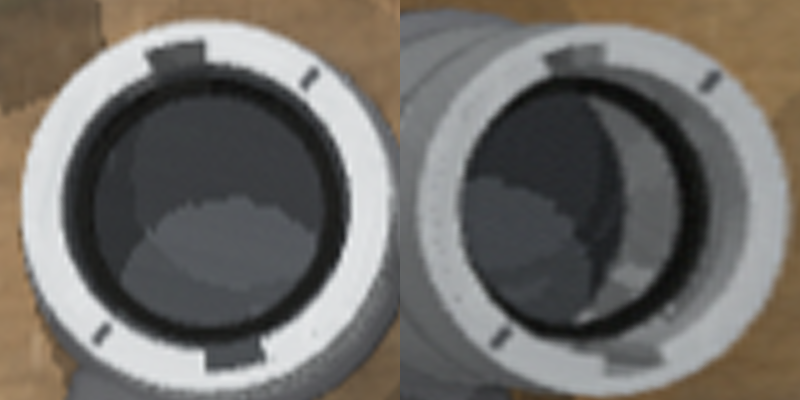

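Emit:
send_rows --motion '[{"dx": 0.012,"dy": 0.02,"rz": -2},{"dx": 0.036,"dy": 0.055,"rz": -5},{"dx": 0.065,"dy": 0.1,"dz": -0.005,"rz": -8},{"dx": 0.095,"dy": 0.145,"dz": -0.02,"rz": -12},{"dx": 0.125,"dy": 0.19,"dz": -0.04,"rz": -15},{"dx": 0.155,"dy": 0.235,"dz": -0.065,"rz": -18},{"dx": 0.18,"dy": 0.27,"dz": -0.09,"rz": -20.5},{"dx": 0.195,"dy": 0.295,"dz": -0.12,"rz": -22},{"dx": 0.2015,"dy": 0.305,"dz": -0.139,"rz": -22.7},{"dx": 0.2015,"dy": 0.305,"dz": -0.139,"rz": -22.7}]' --hand 0.062 --squeeze 25

```text
invalid input at $.motion[0]: expected keys dx, dy, dz, rx, ry, rz
```

Emit:
send_rows --motion '[{},{}]'

```text
invalid input at $.motion[0]: expected keys dx, dy, dz, rx, ry, rz
```

Every row needs all six keys.

Emit:
send_rows --motion '[{"dx": 0.012,"dy": 0.02,"dz": 0,"rx": 0,"ry": 0,"rz": -2},{"dx": 0.036,"dy": 0.055,"dz": 0,"rx": 0,"ry": 0,"rz": -5},{"dx": 0.065,"dy": 0.1,"dz": -0.005,"rx": 0,"ry": 0,"rz": -8},{"dx": 0.095,"dy": 0.145,"dz": -0.02,"rx": 0,"ry": 0,"rz": -12},{"dx": 0.125,"dy": 0.19,"dz": -0.04,"rx": 0,"ry": 0,"rz": -15},{"dx": 0.155,"dy": 0.235,"dz": -0.065,"rx": 0,"ry": 0,"rz": -18},{"dx": 0.18,"dy": 0.27,"dz": -0.09,"rx": 0,"ry": 0,"rz": -20.5},{"dx": 0.195,"dy": 0.295,"dz": -0.12,"rx": 0,"ry": 0,"rz": -22},{"dx": 0.2015,"dy": 0.305,"dz": -0.139,"rx": 0,"ry": 0,"rz": -22.7},{"dx": 0.2015,"dy": 0.305,"dz": -0.139,"rx": 0,"ry": 0,"rz": -22.7}]' --hand 0.062 --squeeze 25

```text
t: 3.4
eef_pos: [0.3892, -0.2332, 0.096]
orientation: [-179.7, 0.3, -3.3]
ft_force: [-1.0, 0.3, -0.7]
gripper_width: 0.702
```

Emit:
send_rows --motion '[{"dx": 0,"dy": 0,"dz": 0,"rx": 0,"ry": 0,"rz": 0},{"dx": 0,"dy": 0,"dz": 0,"rx": 0,"ry": 0,"rz": 0}]'

```text
t: 3.6
eef_pos: [0.391, -0.2397, 0.1011]
orientation: [179.9, -0.1, -3.5]
ft_force: [0.7, -0.6, 1.2]
gripper_width: 0.701
```

Emit:
send_rows --motion '[{"dx": 0,"dy": 0,"dz": -0.02,"rx": 0,"ry": 0,"rz": 0},{"dx": 0,"dy": 0,"dz": -0.05,"rx": 0,"ry": 0,"rz": 0},{"dx": 0,"dy": 0,"dz": -0.075,"rx": 0,"ry": 0,"rz": 0},{"dx": 0,"dy": 0,"dz": -0.088,"rx": 0,"ry": 0,"rz": 0},{"dx": 0,"dy": 0,"dz": -0.094,"rx": 0,"ry": 0,"rz": 0},{"dx": 0,"dy": 0,"dz": -0.094,"rx": 0,"ry": 0,"rz": 0},{"dx": 0,"dy": 0,"dz": -0.094,"rx": 0,"ry": 0,"rz": 0}]'

```text
t: 4.3
eef_pos: [0.3911, -0.2391, 0.0068]
orientation: [179.9, -0.1, -3.5]
ft_force: [-0.5, 0.2, 0.1]
gripper_width: 0.705
```

```bash
python3 - <<'E'
from h import *
c=cams.capture('top'); save(c['frame'],'g1.png',(315,250,500,345),4)
c=cams.capture('side'); save(c['frame'],'g1s.png',(330,150,480,260),5)
E
```

```text
(no output)
```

View pics/g1s.png

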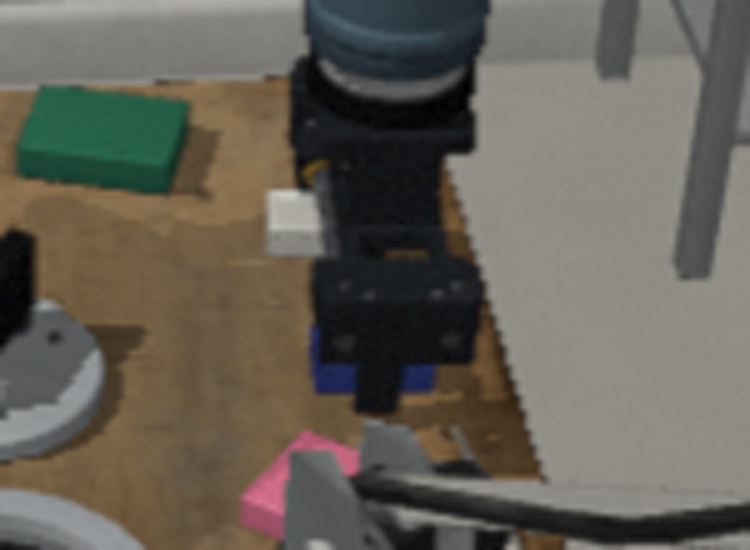

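Emit:
send_rows --motion '[{"dx": 0,"dy": 0,"dz": 0,"rx": 0,"ry": 0,"rz": 0},{"dx": 0,"dy": 0,"dz": 0,"rx": 0,"ry": 0,"rz": 0},{"dx": 0,"dy": 0,"dz": 0,"rx": 0,"ry": 0,"rz": 0},{"dx": 0,"dy": 0,"dz": 0,"rx": 0,"ry": 0,"rz": 0},{"dx": 0,"dy": 0,"dz": 0,"rx": 0,"ry": 0,"rz": 0},{"dx": 0,"dy": 0,"dz": 0,"rx": 0,"ry": 0,"rz": 0}]' --hand 0.02 --squeeze 25

```text
t: 5.0
eef_pos: [0.3905, -0.2381, 0.0058]
orientation: [-180.0, -0.0, -3.5]
ft_force: [-0.4, 1.0, 3.4]
gripper_width: 0.384
```

Emit:
send_rows --motion '[{"dx": 0,"dy": 0,"dz": 0.02,"rx": 0,"ry": 0,"rz": 0},{"dx": 0,"dy": 0,"dz": 0.05,"rx": 0,"ry": 0,"rz": 0},{"dx": 0.005,"dy": 0.01,"dz": 0.095,"rx": 0,"ry": 0,"rz": 0},{"dx": 0.025,"dy": 0.032,"dz": 0.13,"rx": 0,"ry": 0,"rz": 0},{"dx": 0.055,"dy": 0.07,"dz": 0.15,"rx": 0,"ry": 0,"rz": 0},{"dx": 0.085,"dy": 0.107,"dz": 0.16,"rx": 0,"ry": 0,"rz": 0},{"dx": 0.115,"dy": 0.145,"dz": 0.165,"rx": 0,"ry": 0,"rz": 0},{"dx": 0.145,"dy": 0.183,"dz": 0.165,"rx": 0,"ry": 0,"rz": 0},{"dx": 0.175,"dy": 0.22,"dz": 0.165,"rx": 0,"ry": 0,"rz": 0},{"dx": 0.1945,"dy": 0.245,"dz": 0.165,"rx": 0,"ry": 0,"rz": 0}]'

```text
t: 6.0
eef_pos: [0.5862, 0.0097, 0.1705]
orientation: [-180.0, -0.0, -3.4]
ft_force: [-0.2, -0.1, -0.4]
gripper_width: 0.382
```

Emit:
send_rows --motion '[{"dx": 0,"dy": 0,"dz": 0,"rx": 0,"ry": 0,"rz": 0},{"dx": 0,"dy": 0,"dz": 0,"rx": 0,"ry": 0,"rz": 0},{"dx": 0,"dy": 0,"dz": 0,"rx": 0,"ry": 0,"rz": 0}]'

```text
t: 6.3
eef_pos: [0.5841, 0.0062, 0.1702]
orientation: [180.0, 0.1, -3.6]
ft_force: [0.7, -0.3, -0.4]
gripper_width: 0.382
```

```bash
python3 - <<'E'
from h import *
print(readout.get_state()['eef_pos'])
c=cams.capture('side'); save(c['frame'],'g2s.png',(230,100,430,330),2.5)
E
```

```text
[0.58413579 0.00615388 0.17024813]
```

View pics/g2s.png

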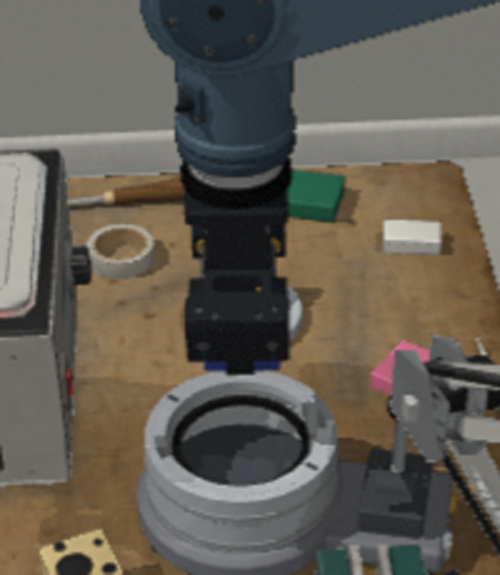

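Emit:
send_rows --motion '[{"dx": 0,"dy": 0,"dz": -0.02,"rx": 0,"ry": 0,"rz": 0},{"dx": 0,"dy": 0,"dz": -0.05,"rx": 0,"ry": 0,"rz": 0},{"dx": 0,"dy": 0,"dz": -0.08,"rx": 0,"ry": 0,"rz": 0},{"dx": 0,"dy": 0,"dz": -0.105,"rx": 0,"ry": 0,"rz": 0},{"dx": 0,"dy": 0,"dz": -0.12,"rx": 0,"ry": 0,"rz": 0},{"dx": 0,"dy": 0,"dz": -0.125,"rx": 0,"ry": 0,"rz": 0},{"dx": 0,"dy": 0,"dz": -0.125,"rx": 0,"ry": 0,"rz": 0}]'

```text
t: 7.05
eef_pos: [0.5848, 0.0064, 0.0457]
orientation: [-180.0, 0.0, -3.6]
ft_force: [-1.3, -0.4, 0.7]
gripper_width: 0.385
```

Emit:
send_rows --motion '[{"dx": 0,"dy": 0,"dz": 0,"rx": 0,"ry": 0,"rz": 0},{"dx": 0,"dy": 0,"dz": 0,"rx": 0,"ry": 0,"rz": 0},{"dx": 0,"dy": 0,"dz": 0,"rx": 0,"ry": 0,"rz": 0}]' --hand 0.045

```text
t: 7.35
eef_pos: [0.5858, 0.0068, 0.0469]
orientation: [180.0, -0.1, -3.5]
ft_force: [-0.4, -0.7, 0.4]
gripper_width: 0.511
```

Emit:
send_rows --motion '[{"dx": 0,"dy": 0,"dz": 0.02,"rx": 0,"ry": 0,"rz": 0},{"dx": 0,"dy": 0,"dz": 0.055,"rx": 0,"ry": 0,"rz": 0},{"dx": 0,"dy": 0,"dz": 0.095,"rx": 0,"ry": 0,"rz": 0},{"dx": 0,"dy": -0.008,"dz": 0.12,"rx": 0,"ry": 0,"rz": 6},{"dx": -0.002,"dy": -0.035,"dz": 0.13,"rx": 0,"ry": 0,"rz": 14},{"dx": -0.005,"dy": -0.075,"dz": 0.13,"rx": 0,"ry": 0,"rz": 22},{"dx": -0.008,"dy": -0.12,"dz": 0.13,"rx": 0,"ry": 0,"rz": 30},{"dx": -0.011,"dy": -0.165,"dz": 0.125,"rx": 0,"ry": 0,"rz": 38},{"dx": -0.013,"dy": -0.205,"dz": 0.11,"rx": 0,"ry": 0,"rz": 46},{"dx": -0.015,"dy": -0.235,"dz": 0.09,"rx": 0,"ry": 0,"rz": 54}]'

```text
t: 8.35
eef_pos: [0.5707, -0.2313, 0.1373]
orientation: [179.7, -0.0, 50.7]
ft_force: [0.5, 0.2, -0.2]
gripper_width: 0.51
```

Emit:
send_rows --motion '[{"dx": 0,"dy": -0.01,"dz": -0.01,"rx": 0,"ry": 0,"rz": 7},{"dx": 0,"dy": -0.01,"dz": -0.02,"rx": 0,"ry": 0,"rz": 10.2},{"dx": 0,"dy": -0.01,"dz": -0.02,"rx": 0,"ry": 0,"rz": 10.2},{"dx": 0,"dy": -0.01,"dz": -0.02,"rx": 0,"ry": 0,"rz": 10.2}]' --hand 0.055

```text
t: 8.75
eef_pos: [0.5701, -0.2379, 0.1162]
orientation: [180.0, -0.0, 60.6]
ft_force: [0.3, -0.8, 0.1]
gripper_width: 0.623
```

```bash
python3 - <<'E'
from h import *
print(readout.get_state()['eef_pos'])
c=cams.capture('top'); save(c['frame'],'g3.png',(210,150,440,340),3)
E
```

```text
[ 0.57010992 -0.23794686  0.11616883]
```

View pics/g3.png

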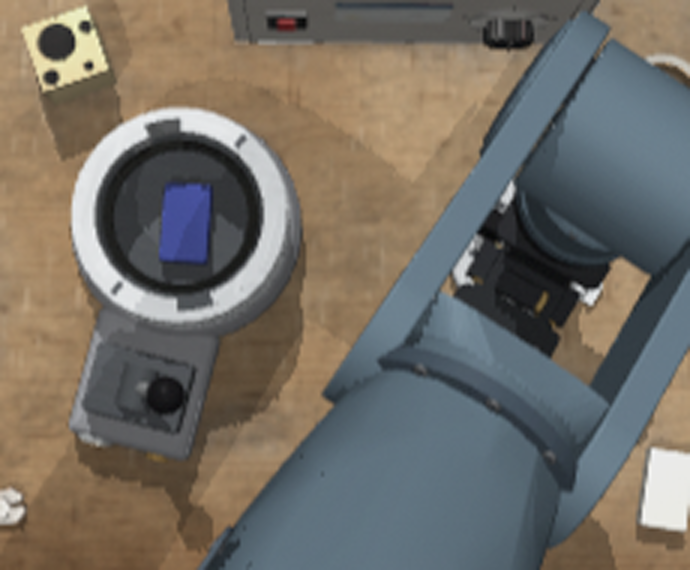

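Emit:
send_rows --motion '[{"dx": 0,"dy": -0.0005,"dz": -0.02,"rx": 0,"ry": 0,"rz": 0},{"dx": 0,"dy": -0.0005,"dz": -0.05,"rx": 0,"ry": 0,"rz": 0},{"dx": 0,"dy": -0.0005,"dz": -0.075,"rx": 0,"ry": 0,"rz": 0},{"dx": 0,"dy": -0.0005,"dz": -0.086,"rx": 0,"ry": 0,"rz": 0},{"dx": 0,"dy": -0.0005,"dz": -0.089,"rx": 0,"ry": 0,"rz": 0},{"dx": 0,"dy": -0.0005,"dz": -0.089,"rx": 0,"ry": 0,"rz": 0},{"dx": 0,"dy": -0.0005,"dz": -0.089,"rx": 0,"ry": 0,"rz": 0}]'

```text
t: 9.5
eef_pos: [0.5711, -0.2391, 0.0283]
orientation: [179.9, 0.0, 60.7]
ft_force: [0.8, 0.2, -0.9]
gripper_width: 0.622
```

```bash
python3 - <<'E'
from h import *
print(readout.get_state()['eef_pos'])
c=cams.capture('side'); save(c['frame'],'g4.png',(260,130,400,260),5)
E
```

```text
[ 0.57106282 -0.23913979  0.02833367]
```

View pics/g4.png

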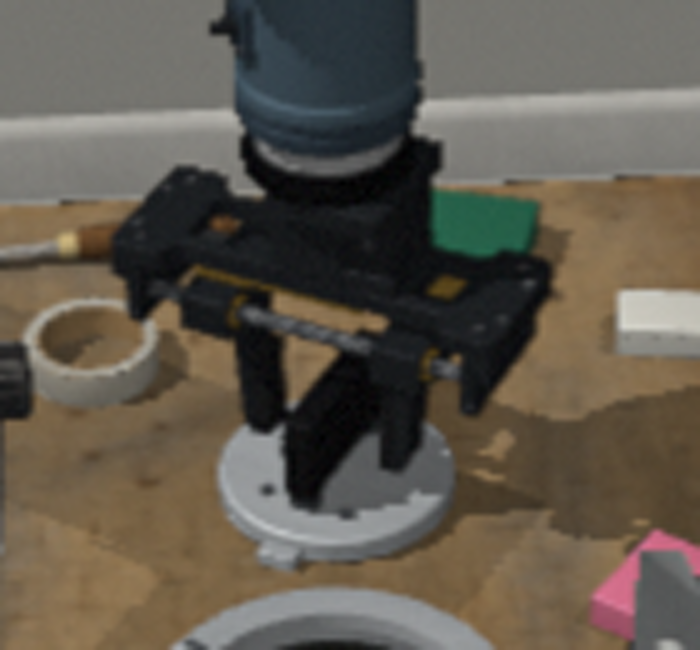

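Fingers straddle the bar well (bar at crop 335,430). Close.

Emit:
send_rows --motion '[{"dx": 0,"dy": 0,"dz": 0,"rx": 0,"ry": 0,"rz": 0},{"dx": 0,"dy": 0,"dz": 0,"rx": 0,"ry": 0,"rz": 0},{"dx": 0,"dy": 0,"dz": 0,"rx": 0,"ry": 0,"rz": 0},{"dx": 0,"dy": 0,"dz": 0,"rx": 0,"ry": 0,"rz": 0},{"dx": 0,"dy": 0,"dz": 0,"rx": 0,"ry": 0,"rz": 0},{"dx": 0,"dy": 0,"dz": 0,"rx": 0,"ry": 0,"rz": 0},{"dx": 0,"dy": 0,"dz": 0,"rx": 0,"ry": 0,"rz": 0},{"dx": 0,"dy": 0,"dz": 0,"rx": 0,"ry": 0,"rz": 0}]' --hand 0.005 --squeeze 50

```text
t: 10.35
eef_pos: [0.5699, -0.2386, 0.0267]
orientation: [-180.0, -0.0, 60.7]
ft_force: [0.3, 0.3, 0.8]
gripper_width: 0.173
```

Emit:
send_rows --motion '[{"dx": 0,"dy": 0,"dz": 0.015,"rx": 0,"ry": 0,"rz": 0},{"dx": 0,"dy": 0,"dz": 0.045,"rx": 0,"ry": 0,"rz": 0},{"dx": 0,"dy": 0.005,"dz": 0.085,"rx": 0,"ry": 0,"rz": -3},{"dx": 0.001,"dy": 0.02,"dz": 0.12,"rx": 0,"ry": 0,"rz": -9},{"dx": 0.003,"dy": 0.05,"dz": 0.138,"rx": 0,"ry": 0,"rz": -16},{"dx": 0.005,"dy": 0.085,"dz": 0.143,"rx": 0,"ry": 0,"rz": -23},{"dx": 0.008,"dy": 0.125,"dz": 0.143,"rx": 0,"ry": 0,"rz": -30},{"dx": 0.01,"dy": 0.165,"dz": 0.143,"rx": 0,"ry": 0,"rz": -37},{"dx": 0.012,"dy": 0.205,"dz": 0.143,"rx": 0,"ry": 0,"rz": -44},{"dx": 0.014,"dy": 0.235,"dz": 0.143,"rx": 0,"ry": 0,"rz": -48}]'

```text
t: 11.35
eef_pos: [0.5835, -0.0011, 0.1705]
orientation: [-180.0, -0.0, 12.5]
ft_force: [-0.4, -0.1, -3.2]
gripper_width: 0.179
```

Emit:
send_rows --motion '[{"dx": 0.001,"dy": 0.01,"dz": 0,"rx": 0,"ry": 0,"rz": -1.7},{"dx": 0.001,"dy": 0.01,"dz": 0,"rx": 0,"ry": 0,"rz": -1.7},{"dx": 0.001,"dy": 0.01,"dz": 0,"rx": 0,"ry": 0,"rz": -1.7},{"dx": 0.001,"dy": 0.01,"dz": 0,"rx": 0,"ry": 0,"rz": -1.7}]'

```text
t: 11.75
eef_pos: [0.5849, 0.0055, 0.1699]
orientation: [180.0, 0.0, 11.0]
ft_force: [0.0, -0.9, -3.3]
gripper_width: 0.176
```

```bash
python3 - <<'E'
from circ import *
st=readout.get_state();print(st['eef_pos'],st['orientation'])
c=cams.capture('side'); np.savez('side1.npz',**{k:c[k] for k in ['frame','depth','K','D','origin','rotation']})
save(c['frame'],'g5.png',(240,130,400,330),3)
t=cams.capture('top'); save(t['frame'],'g5t.png',(200,150,360,330),3)
np.savez('top1.npz',**{k:t[k] for k in ['frame','depth','K','D','origin','rotation']})
E
```

```text
[0.58491087 0.0054561  0.16992945] [1.79982558e+02 8.03516541e-04 1.09642344e+01]
```

View pics/g5.png

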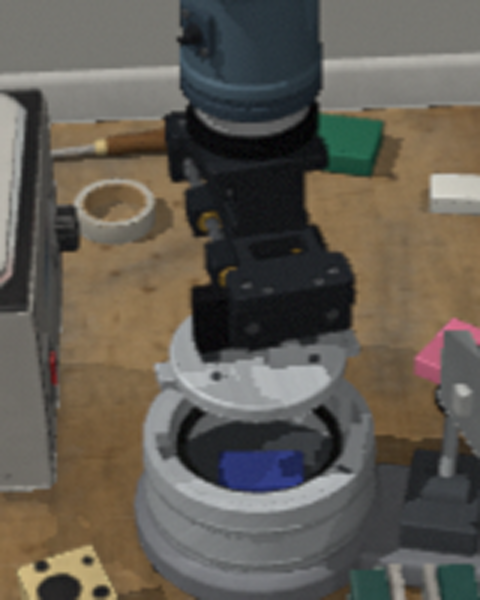

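View pics/g5t.png

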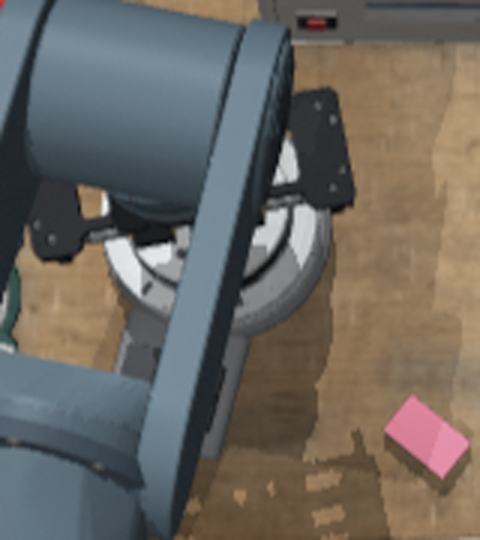

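```bash
python3 - <<'E'
from circ import *
c=dict(np.load('side1.npz'))
for z in (.155,.157,.159):
    ctr=np.array([.585,.006])
    for _ in range(4):
        E=radial_edges(c,ctr,z,.048,.060,-1)
        E=E[(np.sin(E[:,2])>-0.1)]
        s=least_squares(lambda p:np.hypot(E[:,0]-p[0],E[:,1]-p[1])-.0545,ctr,loss='soft_l1',f_scale=.0006); ctr=s.x
    print(z,ctr,len(E),np.median(abs(s.fun)))
    # visualize
f=c['frame'].copy()
a=np.linspace(0,2*np.pi,300)
big=cv2.resize(f,None,fx=4,fy=4,interpolation=cv2.INTER_CUBIC)
def draw(P,col):
    for p in proj(c,P): cv2.circle(big,(int(round((p[0]+.5)*4-.5)),int(round((p[1]+.5)*4-.5))),1,col,-1)
C=np.array([.585,.0063])
th=np.radians(11)
draw(np.c_[C[0]+.055*np.cos(a),C[1]+.055*np.sin(a),np.full(300,.157)],(255,0,0))
for r in (.064,):
  for w in np.linspace(-.009,.009,20):
    for sg in (1,-1):
      draw([[C[0]+sg*r*np.cos(th)-w*np.sin(th),C[1]+sg*r*np.sin(th)+w*np.cos(th),.143+.008]],(255,0,0))
draw(np.c_[C[0]+.058*np.cos(a),C[1]+.058*np.sin(a),np.full(300,.09)],(0,255,0))
save(big,'ov.png',(1110,850,1560,1250),1.6)
E
```

```text
0.155 [0.58417533 0.00444556] 88 0.0003195289047512699
0.157 [0.58425345 0.00642709] 88 0.0003503786738776708
0.159 [0.58430161 0.00858594] 88 0.00040633861179585964
```

View pics/ov.png

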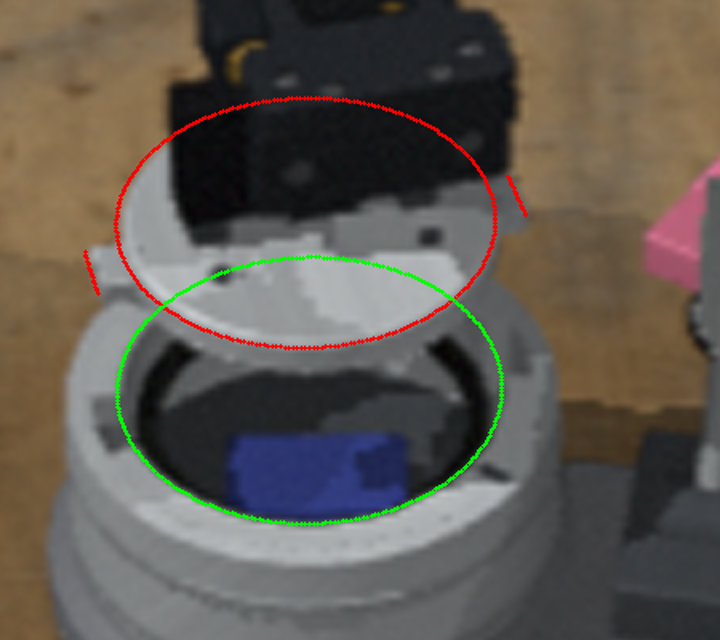

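Emit:
send_rows --motion '[{"dx": 0,"dy": 0,"dz": -0.012,"rx": 0,"ry": 0,"rz": 0},{"dx": 0,"dy": 0,"dz": -0.03,"rx": 0,"ry": 0,"rz": 0},{"dx": 0,"dy": 0,"dz": -0.042,"rx": 0,"ry": 0,"rz": 0},{"dx": 0,"dy": 0,"dz": -0.05,"rx": 0,"ry": 0,"rz": 0},{"dx": 0,"dy": 0,"dz": -0.055,"rx": 0,"ry": 0,"rz": 0},{"dx": 0,"dy": 0,"dz": -0.059,"rx": 0,"ry": 0,"rz": 0},{"dx": 0,"dy": 0,"dz": -0.063,"rx": 0,"ry": 0,"rz": 0},{"dx": 0,"dy": 0,"dz": -0.063,"rx": 0,"ry": 0,"rz": 0}]'

```text
t: 12.65
eef_pos: [0.5849, 0.0065, 0.1065]
orientation: [-180.0, 0.0, 11.0]
ft_force: [-0.1, -0.2, -2.9]
gripper_width: 0.178
```

Emit:
send_rows --motion '[{"dx": 0,"dy": 0,"dz": -0.003,"rx": 0,"ry": 0,"rz": 0},{"dx": 0,"dy": 0,"dz": -0.006,"rx": 0,"ry": 0,"rz": 0},{"dx": 0,"dy": 0,"dz": -0.009,"rx": 0,"ry": 0,"rz": 0},{"dx": 0,"dy": 0,"dz": -0.0115,"rx": 0,"ry": 0,"rz": 0},{"dx": 0,"dy": 0,"dz": -0.012,"rx": 0,"ry": 0,"rz": 0},{"dx": 0,"dy": 0,"dz": -0.012,"rx": 0,"ry": 0,"rz": 0}]'

```text
t: 13.25
eef_pos: [0.5856, 0.0063, 0.0959]
orientation: [180.0, -0.1, 11.0]
ft_force: [-3.4, 0.4, 7.9]
gripper_width: 0.177
```

```bash
python3 - <<'E'
from h import *
st=readout.get_state();print(st['eef_pos'],st['orientation'],st['ft_force'],st['wrist_torque'])
c=cams.capture('side'); save(c['frame'],'g6.png',(250,180,410,330),4)
E
```

```text
[0.5855963  0.00634955 0.09586561] [ 1.79971491e+02 -7.54403726e-02  1.09880859e+01] [-3.38877002  0.35578744  7.91707274] [0.11382263 0.56249044 0.00287774]
```

View pics/g6.png

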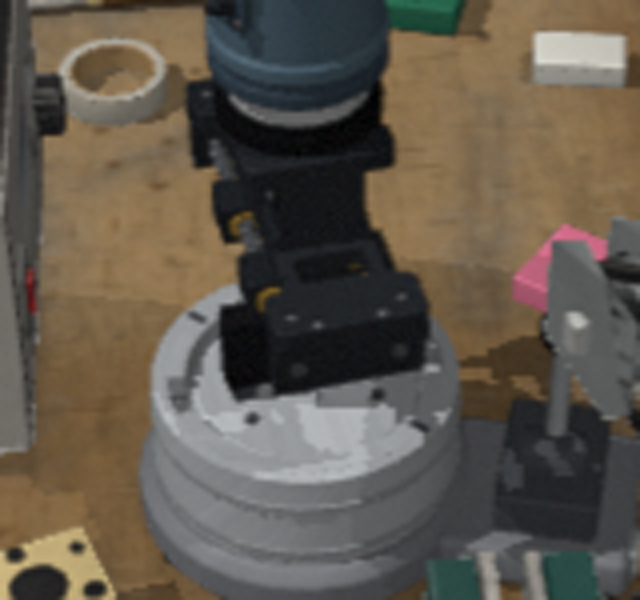

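Emit:
send_rows --motion '[{"dx": -0.0008,"dy": 0,"dz": -0.001,"rx": 0,"ry": 0,"rz": 0},{"dx": -0.0008,"dy": 0,"dz": -0.0018,"rx": 0,"ry": 0,"rz": 0},{"dx": -0.0008,"dy": 0,"dz": -0.0018,"rx": 0,"ry": 0,"rz": -2},{"dx": -0.0008,"dy": 0,"dz": -0.0018,"rx": 0,"ry": 0,"rz": -6},{"dx": -0.0008,"dy": 0,"dz": -0.0018,"rx": 0,"ry": 0,"rz": -10},{"dx": -0.0008,"dy": 0,"dz": -0.0018,"rx": 0,"ry": 0,"rz": -12}]'

```text
t: 13.9
eef_pos: [0.5853, 0.0063, 0.0946]
orientation: [180.0, -0.1, -1.2]
ft_force: [-2.1, 0.2, 9.2]
gripper_width: 0.175
```

```bash
python3 - <<'E'
from h import *
st=readout.get_state();print(st['eef_pos'],st['orientation'],st['ft_force'],st['wrist_torque'])
E
```

```text
[0.58526335 0.00632795 0.09459716] [ 1.79980786e+02 -1.46557972e-01 -1.15087796e+00] [-2.13835801  0.21241265  9.24218043] [ 0.15995143  0.51146553 -0.03234657]
```

Emit:
send_rows --motion '[{"dx": -0.0005,"dy": 0,"dz": 0,"rx": 0,"ry": 0,"rz": -4},{"dx": -0.0005,"dy": 0,"dz": 0,"rx": 0,"ry": 0,"rz": -9},{"dx": -0.0005,"dy": 0,"dz": 0,"rx": 0,"ry": 0,"rz": -15},{"dx": -0.0005,"dy": 0,"dz": 0,"rx": 0,"ry": 0,"rz": -21},{"dx": -0.0005,"dy": 0,"dz": 0,"rx": 0,"ry": 0,"rz": -27},{"dx": -0.0005,"dy": 0,"dz": 0,"rx": 0,"ry": 0,"rz": -31},{"dx": -0.0005,"dy": 0,"dz": 0,"rx": 0,"ry": 0,"rz": -34},{"dx": -0.0005,"dy": 0,"dz": 0,"rx": 0,"ry": 0,"rz": -36},{"dx": -0.0005,"dy": 0,"dz": 0,"rx": 0,"ry": 0,"rz": -36}]'

```text
t: 14.8
eef_pos: [0.5844, 0.0065, 0.0945]
orientation: [-179.9, -0.1, -37.1]
ft_force: [-3.2, 1.3, 9.0]
gripper_width: 0.174
```

```bash
python3 - <<'E'
from h import *
st=readout.get_state();print(st['eef_pos'],st['orientation'],st['ft_force'],st['wrist_torque'])
E
```

```text
[0.5844472  0.00652587 0.09445587] [-1.79940159e+02 -8.62692319e-02 -3.70664720e+01] [-3.16073142  1.34128785  9.01586925] [0.37220063 0.61498966 0.04971433]
```

Emit:
send_rows --motion '[{"dx": 0,"dy": 0,"dz": 0,"rx": 0,"ry": 0,"rz": -1},{"dx": 0,"dy": 0,"dz": 0,"rx": 0,"ry": 0,"rz": -2},{"dx": 0,"dy": 0,"dz": 0,"rx": 0,"ry": 0,"rz": -2.5},{"dx": 0,"dy": 0,"dz": 0,"rx": 0,"ry": 0,"rz": -2.5}]'

```text
t: 15.2
eef_pos: [0.5844, 0.0066, 0.0944]
orientation: [-179.9, -0.1, -39.5]
ft_force: [-3.4, 2.0, 9.5]
gripper_width: 0.177
```

```bash
python3 - <<'E'
from h import *
st=readout.get_state();print(st['eef_pos'],st['orientation'],st['ft_force'],st['wrist_torque'])
c=cams.capture('side'); save(c['frame'],'g7.png',(250,180,410,330),4)
np.savez('side2.npz',**{k:c[k] for k in ['frame','depth','K','D','origin','rotation']})
E
```

```text
[0.58440175 0.00656451 0.09441918] [-1.79937969e+02 -7.67020434e-02 -3.95222812e+01] [-3.35772869  1.96553063  9.47539708] [0.31924496 0.58739282 0.01860205]
```

View pics/g7.png

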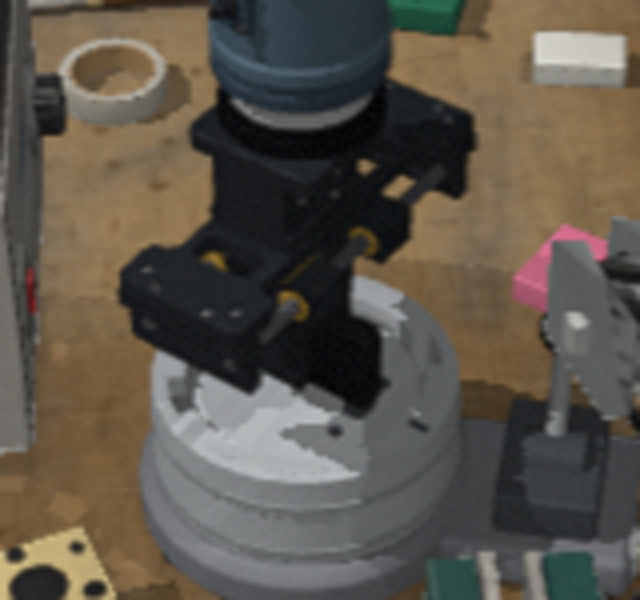

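Emit:
send_rows --motion '[{"dx": 0,"dy": 0,"dz": 0,"rx": 0,"ry": 0,"rz": -0.8},{"dx": 0,"dy": 0,"dz": 0,"rx": 0,"ry": 0,"rz": -1.5},{"dx": 0,"dy": 0,"dz": 0,"rx": 0,"ry": 0,"rz": -1.5}]'

```text
t: 15.55
eef_pos: [0.5846, 0.0067, 0.0944]
orientation: [-179.9, -0.1, -41.0]
ft_force: [-2.2, 1.3, 7.8]
gripper_width: 0.177
```

```bash
python3 - <<'E'
from h import *
st=readout.get_state();print(st['eef_pos'],st['orientation'],st['ft_force'],st['wrist_torque'])
E
```

```text
[0.58460143 0.0066804  0.09443533] [-1.79919177e+02 -9.67441688e-02 -4.09846045e+01] [-2.21805415  1.28194162  7.77000187] [0.36384031 0.43698698 0.29617059]
```

Emit:
send_rows --motion '[{"dx": 0,"dy": 0,"dz": 0,"rx": 0,"ry": 0,"rz": 0.8},{"dx": 0,"dy": 0,"dz": 0.001,"rx": 0,"ry": 0,"rz": 1},{"dx": 0,"dy": 0,"dz": 0.002,"rx": 0,"ry": 0,"rz": 1},{"dx": 0,"dy": 0,"dz": 0.003,"rx": 0,"ry": 0,"rz": 1},{"dx": 0,"dy": 0,"dz": 0.0045,"rx": 0,"ry": 0,"rz": 1},{"dx": 0,"dy": 0,"dz": 0.0045,"rx": 0,"ry": 0,"rz": 1}]'

```text
t: 16.15
eef_pos: [0.5845, 0.0067, 0.0986]
orientation: [-179.9, -0.1, -40.0]
ft_force: [-1.8, 1.1, 4.8]
gripper_width: 0.175
```

```bash
python3 - <<'E'
from h import *
st=readout.get_state();print(st['eef_pos'],st['orientation'],st['ft_force'],st['wrist_torque'])
E
```

```text
[0.58450198 0.00665407 0.0986186 ] [-1.79916075e+02 -8.43352531e-02 -4.00142952e+01] [-1.82801764  1.08225233  4.819465  ] [ 0.40110917  0.22014395 -0.03278331]
```

Emit:
send_rows --motion '[{"dx": 0,"dy": 0,"dz": 0.001,"rx": 0,"ry": 0,"rz": 0},{"dx": 0,"dy": 0,"dz": 0.001,"rx": 0,"ry": 0,"rz": 0},{"dx": 0,"dy": 0,"dz": 0.001,"rx": 0,"ry": 0,"rz": 0}]'

```text
t: 16.45
eef_pos: [0.5844, 0.0066, 0.099]
orientation: [-179.9, -0.1, -40.0]
ft_force: [0.9, 1.7, 4.6]
gripper_width: 0.174
```

Emit:
send_rows --motion '[{"dx": 0,"dy": 0,"dz": 0,"rx": 0,"ry": 0,"rz": 0},{"dx": 0,"dy": 0,"dz": 0,"rx": 0,"ry": 0,"rz": 0},{"dx": 0,"dy": 0,"dz": 0,"rx": 0,"ry": 0,"rz": 0},{"dx": 0,"dy": 0,"dz": 0,"rx": 0,"ry": 0,"rz": 0}]' --hand 0.045

```text
t: 16.85
eef_pos: [0.5832, 0.0063, 0.0979]
orientation: [180.0, 0.0, -40.0]
ft_force: [-0.4, -0.0, 0.4]
gripper_width: 0.503
```

Emit:
send_rows --motion '[{"dx": 0,"dy": 0,"dz": 0.02,"rx": 0,"ry": 0,"rz": 0},{"dx": 0,"dy": 0,"dz": 0.06,"rx": 0,"ry": 0,"rz": 0},{"dx": 0,"dy": 0,"dz": 0.1,"rx": 0,"ry": 0,"rz": 0},{"dx": 0,"dy": 0,"dz": 0.12,"rx": 0,"ry": 0,"rz": 0},{"dx": 0,"dy": -0.03,"dz": 0.12,"rx": 0,"ry": 0,"rz": 0},{"dx": -0.01,"dy": -0.07,"dz": 0.12,"rx": 0,"ry": 0,"rz": 0},{"dx": -0.02,"dy": -0.11,"dz": 0.12,"rx": 0,"ry": 0,"rz": 0},{"dx": -0.03,"dy": -0.15,"dz": 0.12,"rx": 0,"ry": 0,"rz": 0},{"dx": -0.03,"dy": -0.16,"dz": 0.12,"rx": 0,"ry": 0,"rz": 0}]'

```text
t: 17.75
eef_pos: [0.5525, -0.1572, 0.2183]
orientation: [179.9, -0.0, -40.2]
ft_force: [-0.2, 0.7, -0.5]
gripper_width: 0.507
```

```bash
python3 - <<'E'
from h import *
st=readout.get_state();print(st['t'],st['eef_pos'],st['orientation'])
for n in ['side','top']:
    c=cams.capture(n); np.savez(n+'3.npz',**{k:c[k] for k in ['frame','depth','K','D','origin','rotation']})
    save(c['frame'],'g8%s.png'%n,(250,180,450,330) if n=='side' else (200,150,360,330),3.5)
E
```

```text
17.75 [ 0.5524902  -0.15719629  0.21826519] [ 1.79927348e+02 -1.30089941e-02 -4.02266383e+01]
```

View pics/g8side.png

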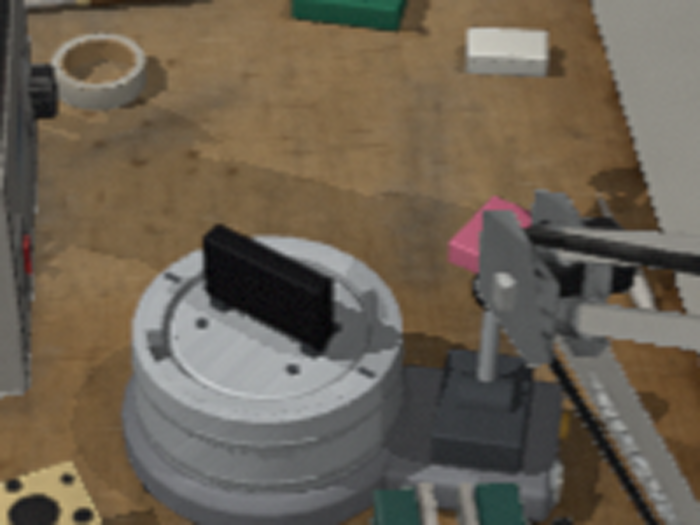

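View pics/g8top.png

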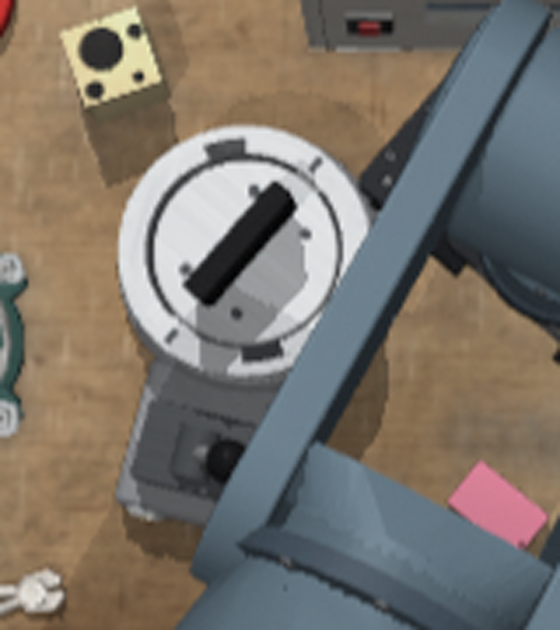

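```bash
python3 - <<'E'
from circ import *
c=dict(np.load('side3.npz'))
S=6;x0,y0,x1,y1=280,225,370,305
big=cv2.resize(c['frame'][y0:y1,x0:x1],None,fx=S,fy=S,interpolation=cv2.INTER_CUBIC)
C=np.array([.5843,.0066]);th=np.radians(-39.5)
R=np.array([[np.cos(th),-np.sin(th)],[np.sin(th),np.cos(th)]])
for z,col in ((.140,(0,255,0)),(.1435,(255,0,0))):
    Q=[]
    for a,b in ((40,8),(40,-8),(-40,-8),(-40,8)): Q.append([*(C+R@np.array([a,b])*1e-3),z])
    p=proj(c,Q); p=((p+.5-[x0,y0])*S-.5)
    cv2.polylines(big,[np.rint(p).astype(np.int32)],True,col,1)
save(big,'bar.png')
# lid circle gap
t=dict(np.load('top3.npz'))
E
```

```text
(no output)
```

View pics/bar.png

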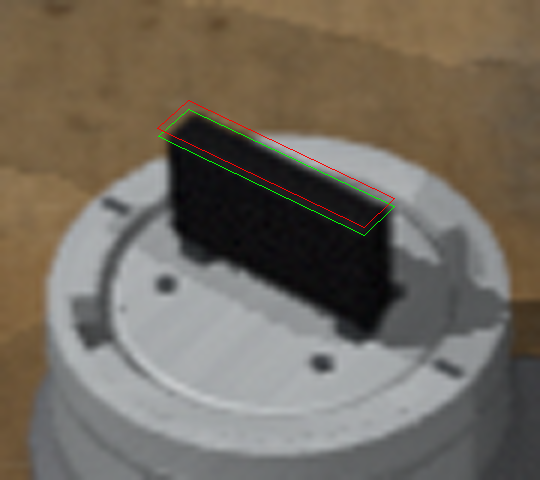

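```bash
cat > barfit.py <<'E'
from circ import *
# render bar silhouette (box) convex hull and match dark mask in both views
def hull(c,x,y,th,ztop,h=.044,L=.08,W=.016):
    R=np.array([[np.cos(th),-np.sin(th)],[np.sin(th),np.cos(th)]])
    Q=[[*(np.array([x,y])+R@np.array([a,b])),z] for a in(-L/2,L/2) for b in(-W/2,W/2) for z in(ztop-h,ztop)]
    return cv2.convexHull(proj(c,Q).astype(np.float32)).reshape(-1,2)
def dark(c,box,thr):
    v=c['frame'].max(2).astype(np.float32); x0,y0,x1,y1=box
    return v
def cost(p,views):
    s=0
    for c,box,lo,hi in views:
        x0,y0,x1,y1=box;S=4
        hl=(hull(c,p[0],p[1],p[2],p[3])-[x0,y0]+.5)*S*16
        m=np.zeros(((y1-y0)*S,(x1-x0)*S),np.uint8)
        cv2.fillConvexPoly(m,np.rint(hl).astype(np.int32),255,shift=4)
        m=cv2.resize(m,(x1-x0,y1-y0),interpolation=cv2.INTER_AREA)/255.
        m=cv2.GaussianBlur(m,(0,0),.6)
        v=c['frame'][y0:y1,x0:x1].max(2).astype(float)
        d=np.clip((hi-v)/(hi-lo),0,1)
        s+=((m-d)**2).sum()
    return s
E
python3 - <<'E'
from barfit import *
from scipy.optimize import minimize
L=lambda n:dict(np.load(n))
# before
for nm,tn,sn,tb,sb,x0 in (('bench','top0.npz','side0.npz',(365,212,412,252),(312,188,345,240),(.57,-.239,np.radians(60.7),.066)),
                       ('pot','top3.npz','side3.npz',(248,197,290,242),(300,238,352,285),(.5843,.0066,np.radians(-39.5),.140))):
    t,s=L(tn),L(sn)
    for vs,lab in (([(t,tb,25,110),(s,sb,25,110)],'both'),([(s,sb,25,110)],'side')):
        best=None
        for dz in (-.004,0,.003):
            r=minimize(cost,np.array(x0)+[0,0,0,dz],args=(vs,),method='Nelder-Mead',options=dict(initial_simplex=np.array(x0)+[0,0,0,dz]+np.vstack([np.zeros(4),np.diag([.003,.003,.05,.003])]),maxiter=600))
            if best is None or r.fun<best.fun: best=r
        print(nm,lab,np.round(best.x[:2],4),np.degrees(best.x[2]).round(2),best.x[3].round(4),best.fun.round(2))
E
```

```text
bench both [ 0.5702 -0.2401] 62.5 0.0628 79.27
bench side [ 0.5686 -0.2405] 63.52 0.0636 34.05
pot both [0.5833 0.006 ] -40.85 0.1388 93.28
pot side [0.5829 0.0076] -42.58 0.1401 42.77
```

```bash
python3 - <<'E'
from h import *
t=dict(np.load('top0.npz'))
print('ball',atz(t,[(265.3,281.5)],.111))
hsv=t['frame'].max(2); b=(258,274,273,290)
m=np.zeros((480,640),np.uint8); m[b[1]:b[3],b[0]:b[2]]=(hsv[b[1]:b[3],b[0]:b[2]]<45)
ys,xs=np.nonzero(m);print(xs.mean(),ys.mean(),m.sum(),xs.min(),xs.max(),ys.min(),ys.max())
B=atz(t,[(xs.mean(),ys.mean())],.111)[0];print(B)
# housing top plate corners in crop t_pot (x4, offset 215,170): inner dark box corners; base box corners
for z,k in ((.0,[(75,490),(230,530)]),(.04,[(108,358),(272,368),(232,528),(74,490)])):
    print(z,np.round(atz(t,[(a/4+215-.375,b/4+170-.375) for a,b in k],z),3))
save(t['frame'],'sw.png',(230,250,295,310),10)
E
```

```text
ball [[0.46110014 0.00995264 0.111     ]]
265.0 281.6074074074074 135 259 272 275 289
[0.46088211 0.01054744 0.111     ]
0.0 [[0.439 0.09  0.   ]
 [0.418 0.004 0.   ]]
0.04 [[ 0.51   0.068  0.04 ]
 [ 0.505 -0.02   0.04 ]
 [ 0.42   0.     0.04 ]
 [ 0.439  0.084  0.04 ]]
```

View pics/sw.png

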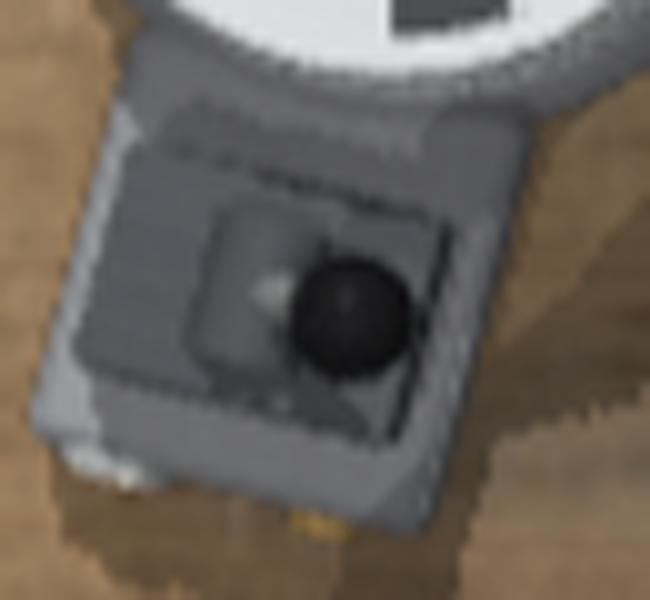

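Emit:
send_rows --motion '[{"dx": -0.015,"dy": 0.01,"dz": 0,"rx": 0,"ry": 0,"rz": 4},{"dx": -0.04,"dy": 0.035,"dz": 0,"rx": 0,"ry": 0,"rz": 10},{"dx": -0.07,"dy": 0.065,"dz": -0.005,"rx": 0,"ry": 0,"rz": 16},{"dx": -0.095,"dy": 0.095,"dz": -0.02,"rx": 0,"ry": 0,"rz": 22},{"dx": -0.106,"dy": 0.11,"dz": -0.05,"rx": 0,"ry": 0,"rz": 24.4},{"dx": -0.106,"dy": 0.11,"dz": -0.08,"rx": 0,"ry": 0,"rz": 24.4},{"dx": -0.106,"dy": 0.11,"dz": -0.105,"rx": 0,"ry": 0,"rz": 24.4},{"dx": -0.106,"dy": 0.11,"dz": -0.12,"rx": 0,"ry": 0,"rz": 24.4},{"dx": -0.106,"dy": 0.11,"dz": -0.12,"rx": 0,"ry": 0,"rz": 24.4},{"dx": -0.106,"dy": 0.11,"dz": -0.12,"rx": 0,"ry": 0,"rz": 24.4}]' --hand 0.0 --squeeze 20

```text
t: 18.85
eef_pos: [0.4478, -0.0426, 0.0987]
orientation: [-180.0, 0.0, -15.5]
ft_force: [0.0, -0.0, -0.5]
gripper_width: 0.003
```

```bash
python3 - <<'E'
from h import *
st=readout.get_state();print(st['t'],st['eef_pos'],st['orientation'],st['gripper_width'])
for n in ['side','top']:
    c=cams.capture(n); save(c['frame'],'g9%s.png'%n,(250,130,470,330) if n=='side' else (200,150,360,330),3)
E
```

```text
18.85 [ 0.44781769 -0.042622    0.09867525] [-1.79982021e+02  1.87024821e-02 -1.55432172e+01] 0.0032090231717571993
```

View pics/g9side.png

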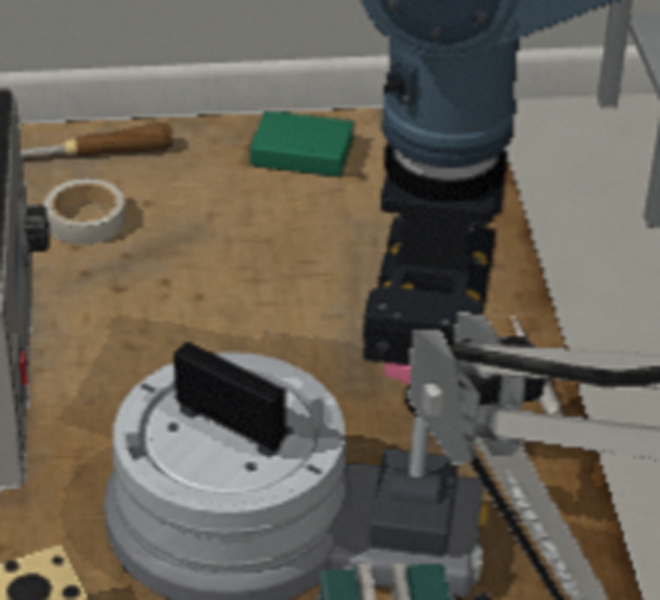

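View pics/g9top.png

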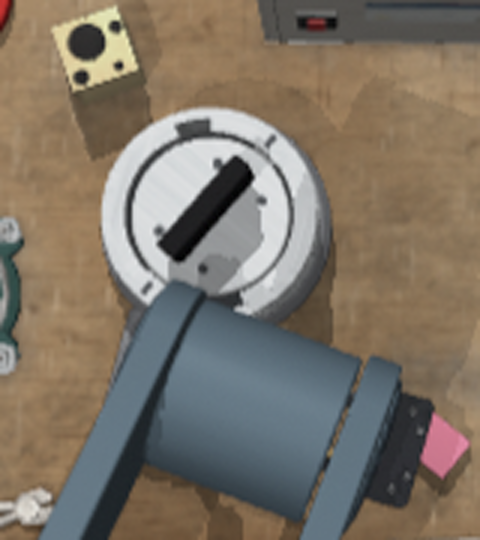

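Emit:
send_rows --motion '[{"dx": 0.003,"dy": 0.01,"dz": 0,"rx": 0,"ry": 0,"rz": 0},{"dx": 0.0055,"dy": 0.02,"dz": 0,"rx": 0,"ry": 0,"rz": 0},{"dx": 0.0075,"dy": 0.028,"dz": 0,"rx": 0,"ry": 0,"rz": 0},{"dx": 0.0095,"dy": 0.035,"dz": 0,"rx": 0,"ry": 0,"rz": 0},{"dx": 0.0115,"dy": 0.042,"dz": 0,"rx": 0,"ry": 0,"rz": 0},{"dx": 0.0135,"dy": 0.049,"dz": 0,"rx": 0,"ry": 0,"rz": 0},{"dx": 0.0155,"dy": 0.056,"dz": 0,"rx": 0,"ry": 0,"rz": 0},{"dx": 0.0175,"dy": 0.064,"dz": 0,"rx": 0,"ry": 0,"rz": 0},{"dx": 0.0195,"dy": 0.072,"dz": 0,"rx": 0,"ry": 0,"rz": 0},{"dx": 0.0195,"dy": 0.072,"dz": 0,"rx": 0,"ry": 0,"rz": 0}]'

```text
t: 19.95
eef_pos: [0.4671, 0.0296, 0.0982]
orientation: [-180.0, 0.0, -15.6]
ft_force: [-0.5, -0.4, -0.8]
gripper_width: 0.004
```

```bash
python3 - <<'E'
from h import *
st=readout.get_state();print(st['t'],st['eef_pos'],st['ft_force'])
for n in ['side','top']:
    c=cams.capture(n); save(c['frame'],'g10%s.png'%n,(250,130,470,330) if n=='side' else (200,150,360,330),3)
E
```

```text
19.95 [0.46712459 0.02955168 0.09820557] [-0.48159242 -0.380354   -0.83031097]
```

View pics/g10side.png

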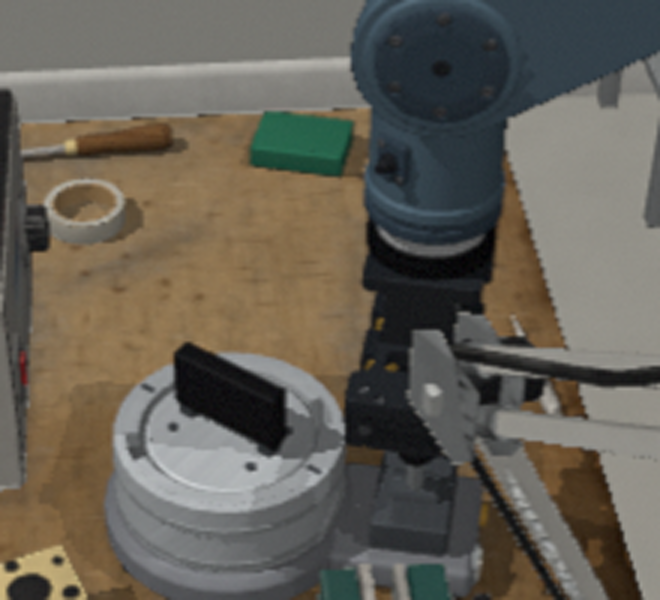

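Emit:
send_rows --motion '[{"dx": 0.0015,"dy": 0.005,"dz": 0,"rx": 0,"ry": 0,"rz": 0},{"dx": 0.0025,"dy": 0.009,"dz": 0,"rx": 0,"ry": 0,"rz": 0},{"dx": 0.003,"dy": 0.0115,"dz": 0,"rx": 0,"ry": 0,"rz": 0},{"dx": 0.003,"dy": 0.0115,"dz": 0,"rx": 0,"ry": 0,"rz": 0}]'

```text
t: 20.45
eef_pos: [0.4702, 0.0403, 0.0984]
orientation: [-180.0, 0.0, -15.6]
ft_force: [-0.4, -0.4, 0.6]
gripper_width: 0.003
```

```bash
python3 - <<'E'
from h import *
st=readout.get_state();print(st['t'],st['eef_pos'],st['ft_force'],st['wrist_torque'])
E
```

```text
20.45 [0.47021257 0.04025651 0.09840357] [-0.38475    -0.40736422  0.61133149] [0.00989901 0.01205317 0.01151079]
```

No stop yet; continue in small steps.

Emit:
send_rows --motion '[{"dx": 0.0005,"dy": 0.002,"dz": 0,"rx": 0,"ry": 0,"rz": 0},{"dx": 0.001,"dy": 0.003,"dz": 0,"rx": 0,"ry": 0,"rz": 0},{"dx": 0.001,"dy": 0.003,"dz": 0,"rx": 0,"ry": 0,"rz": 0}]'

```text
t: 20.75
eef_pos: [0.4705, 0.041, 0.0984]
orientation: [179.8, 0.1, -15.6]
ft_force: [-4.2, -10.2, 1.7]
gripper_width: 0.003
```

Emit:
send_rows --motion '[{"dx": 0.0005,"dy": 0.002,"dz": 0,"rx": 0,"ry": 0,"rz": 0},{"dx": 0.001,"dy": 0.003,"dz": 0,"rx": 0,"ry": 0,"rz": 0},{"dx": 0.001,"dy": 0.003,"dz": 0,"rx": 0,"ry": 0,"rz": 0}]'

```text
t: 21.05
eef_pos: [0.4707, 0.0414, 0.0983]
orientation: [179.5, 0.1, -15.5]
ft_force: [-9.6, -23.3, 5.4]
gripper_width: 0.005
```

Emit:
send_rows --motion '[{"dx": -0.004,"dy": -0.014,"dz": 0,"rx": 0,"ry": 0,"rz": 0},{"dx": -0.009,"dy": -0.035,"dz": 0.005,"rx": 0,"ry": 0,"rz": 0},{"dx": -0.014,"dy": -0.06,"dz": 0.03,"rx": 0,"ry": 0,"rz": 0},{"dx": -0.02,"dy": -0.08,"dz": 0.07,"rx": 0,"ry": 0,"rz": 0},{"dx": -0.03,"dy": -0.11,"dz": 0.11,"rx": 0,"ry": 0,"rz": 0},{"dx": -0.045,"dy": -0.15,"dz": 0.14,"rx": 0,"ry": 0,"rz": 0},{"dx": -0.07,"dy": -0.19,"dz": 0.14,"rx": 0,"ry": 0,"rz": 0},{"dx": -0.095,"dy": -0.23,"dz": 0.14,"rx": 0,"ry": 0,"rz": 0},{"dx": -0.12,"dy": -0.27,"dz": 0.14,"rx": 0,"ry": 0,"rz": 0},{"dx": -0.14,"dy": -0.31,"dz": 0.14,"rx": 0,"ry": 0,"rz": 0}]'

```text
t: 22.05
eef_pos: [0.3309, -0.2654, 0.2389]
orientation: [180.0, -0.1, -15.6]
ft_force: [0.7, -0.1, 0.6]
gripper_width: 0.005
```

Emit:
send_rows --motion '[{"dx": -0.01,"dy": -0.04,"dz": 0,"rx": 0,"ry": 0,"rz": 0},{"dx": -0.02,"dy": -0.08,"dz": 0,"rx": 0,"ry": 0,"rz": 0},{"dx": -0.02,"dy": -0.09,"dz": 0,"rx": 0,"ry": 0,"rz": 0},{"dx": -0.02,"dy": -0.09,"dz": 0,"rx": 0,"ry": 0,"rz": 0}]'

```text
t: 22.45
eef_pos: [0.3118, -0.3551, 0.2383]
orientation: [-180.0, 0.0, -15.8]
ft_force: [-0.2, 0.3, -0.3]
gripper_width: 0.003
```

```bash
python3 - <<'E'
from h import *
st=readout.get_state();print(st['t'],st['eef_pos'])
for n in ['side','top']:
    c=cams.capture(n); np.savez(n+'4.npz',**{k:c[k] for k in ['frame','depth','K','D','origin','rotation']})
    save(c['frame'],'g11%s.png'%n)
    save(c['frame'],'g12%s.png'%n,(250,180,450,330) if n=='side' else (210,160,340,320),3.7)
E
```

```text
22.45 [ 0.31182654 -0.35508073  0.23825759]
```

View pics/g11top.png

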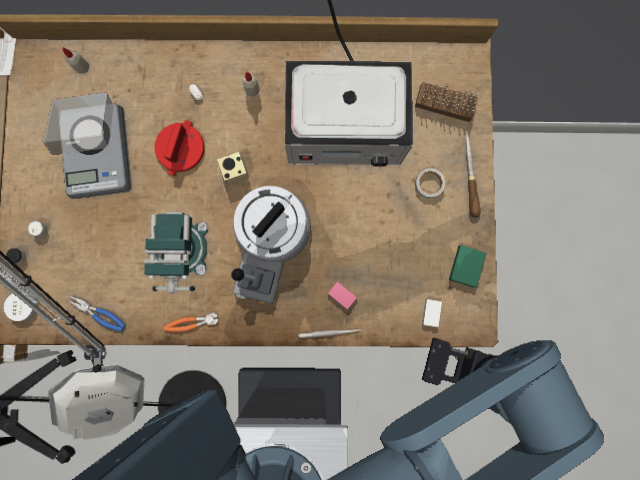

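View pics/g12top.png

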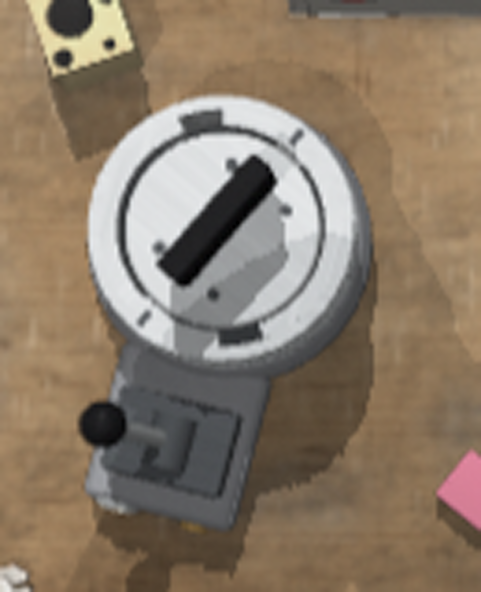

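View pics/g12side.png

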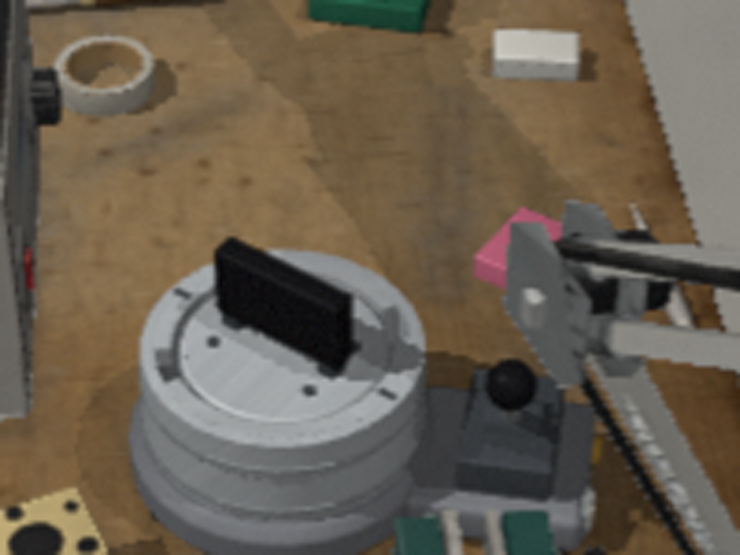

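```bash
python3 - <<'E'
from h import *
t=dict(np.load('top4.npz'));t0=dict(np.load('top0.npz'))
b=(229,266,248,284);v=t['frame'].max(2);m=v[b[1]:b[3],b[0]:b[2]]<45
ys,xs=np.nonzero(m);p=(xs.mean()+b[0],ys.mean()+b[1]);B=atz(t,[p],.111)[0]
B0=np.array([.4609,.0105,.111]);print(p,B,np.linalg.norm(B-B0),(B-B0))
d=np.abs(t['frame'].astype(int)-t0['frame']).max(2)
for n,x in dict(green=(450,245,488,288),snips=(160,308,222,336),tape=(412,165,448,202),scriber=(296,324,366,342),dap=(214,148,250,186)).items():
    r=d[x[1]:x[3],x[0]:x[2]]; print(n,(r>40).sum(),r.size)
E
```

```text
(np.float64(237.6578947368421), np.float64(274.2894736842105)) [0.4750685  0.06535823 0.111     ] 0.05665837962957104 [ 1.41685028e-02  5.48582310e-02 -1.38777878e-17]
green 0 1634
snips 0 1736
tape 0 1332
scriber 0 1260
dap 0 1368
```

```bash
python3 - <<'E'
from circ import *
t=dict(np.load('top4.npz'));s=dict(np.load('side4.npz'))
save(t['frame'],'bt.png',(222,258,257,293),12); save(s['frame'],'bs.png',(370,265,405,300),12)
def trip(pt,ps):
    o1,d1=ray(t,[pt]);o2,d2=ray(s,[ps]);A=np.c_[d1[0],-d2[0]];k=np.linalg.lstsq(A,o2-o1,rcond=None)[0]
    a=o1+d1[0]*k[0];b=o2+d2[0]*k[1];return (a+b)/2,np.linalg.norm(a-b)
v=s['frame'].max(2);b=(379,274,398,293);ys,xs=np.nonzero(v[b[1]:b[3],b[0]:b[2]]<40);ps=(xs.mean()+b[0],ys.mean()+b[1]);print(ps,len(xs),xs.min(),xs.max(),ys.min(),ys.max())
print(trip((237.66,274.3),ps))
E
```

```text
(np.float64(388.0), np.float64(283.94117647058823)) 153 2 18 3 18
(array([0.47383036, 0.06585393, 0.10918793]), np.float64(0.0025925005138372798))
```

View pics/bt.png

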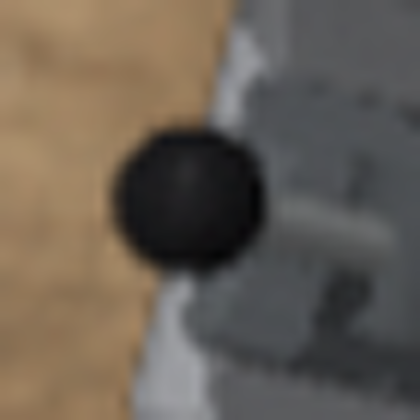

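View pics/bs.png

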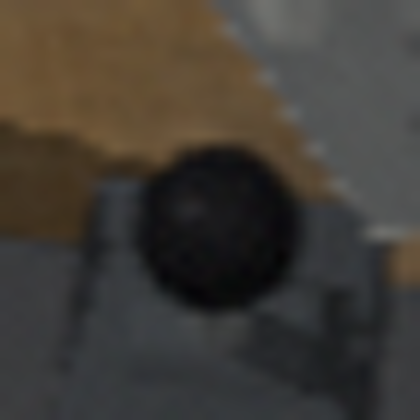

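```bash
python3 - <<'E'
from h import *
t=dict(np.load('top4.npz'));s=dict(np.load('side4.npz'))
P=[]
for c,b in ((t,(143,208,212,296)),(s,(318,315,425,415))):
    uu,vv=np.meshgrid(np.arange(b[0],b[2]),np.arange(b[1],b[3]));px=np.c_[uu.ravel(),vv.ravel()]
    Q=atdepth(c,px);ok=c['depth'][px[:,1],px[:,0]]>0;Q=Q[ok]
    print('z pct',np.percentile(Q[:,2],[50,90,97,99.5]),'y range tall',np.percentile(Q[Q[:,2]>.06][:,1],[1,50,99]),'x',np.percentile(Q[Q[:,2]>.06][:,0],[1,99]))
# lever geometry: fit front direction phi & angle for start/end
from scipy.optimize import least_squares
pot=np.array([.585,.0065])
def ball(phi,a):
    f=np.array([np.cos(phi),np.sin(phi)]);L=np.array([f[1],-f[0]])
    return np.array([*(pot+.122*f+L*.065*np.sin(a-.5)),.054+.065*np.cos(a-.5)])
p0,p1=np.array([264.7,281.6]),np.array([237.4,274.2])
f=lambda q:np.r_[proj(t,ball(q[0],q[1]))[0]-p0,proj(t,ball(q[0],q[2]))[0]-p1]
for x in [None]:
    r=least_squares(f,[np.radians(164),0,1.]);print(np.degrees(r.x[0]),r.x[1:],r.fun)
r=least_squares(lambda q:f([q[0],0,1.]),[np.radians(164)]);print('0/1:',np.degrees(r.x),r.fun)
r=least_squares(lambda q:f([q[0],0,.9]),[np.radians(164)]);print('0/.9:',np.degrees(r.x),r.fun)
E
```

```text
z pct [0.04096394 0.13115286 0.13328516 0.13520751] y range tall [0.16609857 0.20506014 0.24658764] x [0.44114545 0.60281405]
z pct [0.03331703 0.13306944 0.13539725 0.13681954] y range tall [0.17052963 0.2253844  0.2516712 ] x [0.44150848 0.6012421 ]
165.26034869838344 [0.06693885 0.9684334 ] [-0.10557625  0.39306319 -0.10105748  0.36602075]
0/1: [164.72432843] [ 1.26998918  0.90941705 -1.41680909 -0.15012843]
0/.9: [163.51453533] [-0.06232685  0.86377054  0.03926719 -0.02183106]
```

Emit:
send_rows --motion '[{"dx": 0.01,"dy": 0.02,"dz": 0,"rx": 0,"ry": 0,"rz": 0},{"dx": 0.025,"dy": 0.06,"dz": 0,"rx": 0,"ry": 0,"rz": 0},{"dx": 0.045,"dy": 0.1,"dz": 0,"rx": 0,"ry": 0,"rz": 0},{"dx": 0.06,"dy": 0.14,"dz": 0,"rx": 0,"ry": 0,"rz": 0},{"dx": 0.075,"dy": 0.18,"dz": 0,"rx": 0,"ry": 0,"rz": 0},{"dx": 0.09,"dy": 0.22,"dz": 0,"rx": 0,"ry": 0,"rz": 0},{"dx": 0.11,"dy": 0.26,"dz": 0,"rx": 0,"ry": 0,"rz": 0},{"dx": 0.125,"dy": 0.3,"dz": -0.01,"rx": 0,"ry": 0,"rz": 0},{"dx": 0.14,"dy": 0.335,"dz": -0.04,"rx": 0,"ry": 0,"rz": 0},{"dx": 0.146,"dy": 0.35,"dz": -0.08,"rx": 0,"ry": 0,"rz": 0}]'

```text
t: 23.55
eef_pos: [0.4598, 0.0001, 0.1596]
orientation: [-179.9, -0.3, -15.3]
ft_force: [1.0, -0.7, 0.1]
gripper_width: 0.006
```

Emit:
send_rows --motion '[{"dx": 0,"dy": 0,"dz": -0.03,"rx": 0,"ry": 0,"rz": 0},{"dx": 0,"dy": 0,"dz": -0.055,"rx": 0,"ry": 0,"rz": 0},{"dx": 0,"dy": 0,"dz": -0.062,"rx": 0,"ry": 0,"rz": 0},{"dx": 0,"dy": 0,"dz": -0.062,"rx": 0,"ry": 0,"rz": 0}]'

```text
t: 23.95
eef_pos: [0.457, -0.0028, 0.0959]
orientation: [-180.0, 0.1, -15.5]
ft_force: [0.5, -1.1, -0.0]
gripper_width: 0.007
```

Emit:
send_rows --motion '[{"dx": 0.003,"dy": 0.01,"dz": 0,"rx": 0,"ry": 0,"rz": 0},{"dx": 0.007,"dy": 0.025,"dz": 0,"rx": 0,"ry": 0,"rz": 0},{"dx": 0.011,"dy": 0.038,"dz": 0,"rx": 0,"ry": 0,"rz": 0},{"dx": 0.012,"dy": 0.043,"dz": 0,"rx": 0,"ry": 0,"rz": 0},{"dx": 0.012,"dy": 0.043,"dz": 0,"rx": 0,"ry": 0,"rz": 0}]'

```text
t: 24.45
eef_pos: [0.4709, 0.0396, 0.0972]
orientation: [-180.0, -0.1, -15.5]
ft_force: [-0.4, 0.0, -0.7]
gripper_width: 0.004
```

```bash
python3 - <<'E'
from h import *
st=readout.get_state();print(st['t'],st['eef_pos'],st['ft_force'],st['wrist_torque'])
E
```

```text
24.45 [0.47085738 0.03956693 0.0972202 ] [-0.4346576   0.04493224 -0.66065111] [0.02055858 0.0469233  0.0746528 ]
```

Emit:
send_rows --motion '[{"dx": 0.0005,"dy": 0.002,"dz": 0,"rx": 0,"ry": 0,"rz": 0},{"dx": 0.001,"dy": 0.004,"dz": 0,"rx": 0,"ry": 0,"rz": 0},{"dx": 0.001,"dy": 0.005,"dz": 0,"rx": 0,"ry": 0,"rz": 0},{"dx": 0.001,"dy": 0.005,"dz": 0,"rx": 0,"ry": 0,"rz": 0}]'

```text
t: 24.85
eef_pos: [0.4709, 0.0408, 0.0968]
orientation: [179.7, -0.0, -15.6]
ft_force: [-3.9, -15.3, 3.5]
gripper_width: 0.005
```

```bash
python3 - <<'E'
from h import *
st=readout.get_state();print(st['t'],st['eef_pos'],st['orientation'],st['ft_force'],st['wrist_torque'])
c=cams.capture('side'); save(c['frame'],'p1.png',(340,215,440,315),6)
v=c['frame'].max(2);b=(379,274,398,293);ys,xs=np.nonzero(v[b[1]:b[3],b[0]:b[2]]<40);print(xs.mean()+b[0],ys.mean()+b[1],len(xs))
c=cams.capture('top'); save(c['frame'],'p1t.png',(210,200,310,310),5)
E
```

```text
24.85 [0.47089724 0.04084157 0.0967627 ] [ 1.79692959e+02 -1.50672342e-02 -1.56078191e+01] [ -3.8731984  -15.27370799   3.5480948 ] [-2.04381046  0.66851779  0.09759422]
387.8664259927798 281.90252707581226 277
```

View pics/p1.png

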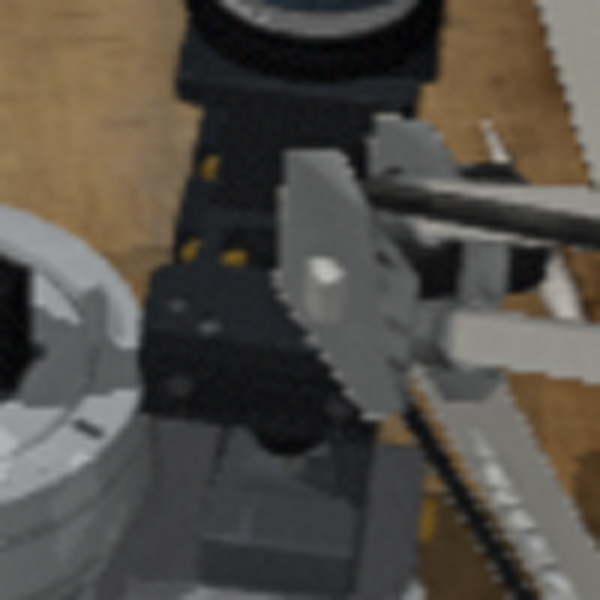

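View pics/p1t.png

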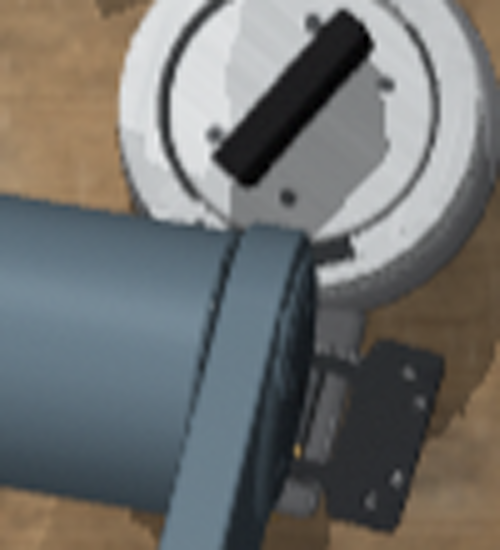

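Emit:
send_rows --motion '[{"dx": -0.004,"dy": -0.014,"dz": 0,"rx": 0,"ry": 0,"rz": 0},{"dx": -0.009,"dy": -0.035,"dz": 0.005,"rx": 0,"ry": 0,"rz": 0},{"dx": -0.014,"dy": -0.06,"dz": 0.03,"rx": 0,"ry": 0,"rz": 0},{"dx": -0.02,"dy": -0.08,"dz": 0.07,"rx": 0,"ry": 0,"rz": 0},{"dx": -0.03,"dy": -0.11,"dz": 0.11,"rx": 0,"ry": 0,"rz": 0},{"dx": -0.045,"dy": -0.15,"dz": 0.14,"rx": 0,"ry": 0,"rz": 0},{"dx": -0.07,"dy": -0.19,"dz": 0.14,"rx": 0,"ry": 0,"rz": 0},{"dx": -0.095,"dy": -0.23,"dz": 0.14,"rx": 0,"ry": 0,"rz": 0},{"dx": -0.12,"dy": -0.27,"dz": 0.14,"rx": 0,"ry": 0,"rz": 0},{"dx": -0.14,"dy": -0.31,"dz": 0.14,"rx": 0,"ry": 0,"rz": 0}]'

```text
t: 25.95
eef_pos: [0.3294, -0.2675, 0.2367]
orientation: [180.0, -0.0, -15.7]
ft_force: [-0.1, 0.4, -0.3]
gripper_width: 0.003
```

Emit:
send_rows --motion '[{"dx": -0.01,"dy": -0.04,"dz": 0,"rx": 0,"ry": 0,"rz": 0},{"dx": -0.02,"dy": -0.08,"dz": 0,"rx": 0,"ry": 0,"rz": 0},{"dx": -0.02,"dy": -0.09,"dz": 0,"rx": 0,"ry": 0,"rz": 0},{"dx": -0.02,"dy": -0.09,"dz": 0,"rx": 0,"ry": 0,"rz": 0},{"dx": -0.02,"dy": -0.09,"dz": 0,"rx": 0,"ry": 0,"rz": 0}]'

```text
t: 26.45
eef_pos: [0.3112, -0.355, 0.236]
orientation: [-179.9, 0.0, -15.6]
ft_force: [0.6, 0.2, -0.5]
gripper_width: 0.005
```

```bash
python3 - <<'E'
from h import *
c=cams.capture('top'); a=dict(np.load('top4.npz'))
save(c['frame'],'fin.png',(200,150,360,340),3)
for cc in (a,c):
    b=(229,266,248,284);ys,xs=np.nonzero(cc['frame'].max(2)[b[1]:b[3],b[0]:b[2]]<45);print(xs.mean()+b[0],ys.mean()+b[1])
s=cams.capture('side'); save(s['frame'],'fins.png',(250,180,450,330),3.5)
E
```

```text
237.6578947368421 274.2894736842105
237.6086956521739 274.2695652173913
```

View pics/fin.png

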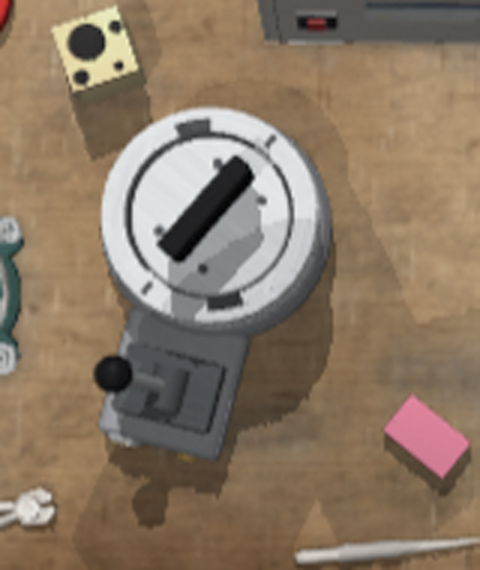

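View pics/fins.png

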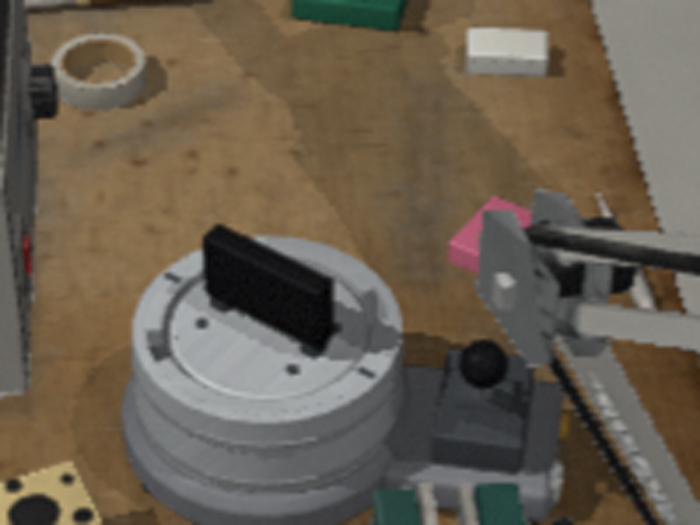

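The lever did not move on the second push (ball at 237.6,274.3 both times). The lid sits level with its bar along the dashes, so I am handing in.

```bash
python3 -c "
from bench import finish_job
print(finish_job())"
```

```text
the job is handed in; nothing more can be done
None
```

The job is done and handed in at about 26.5 s of the 72 s allowed. The blue wax block is in the pot, the aluminium lid is locked on, and the lever switch is over to the left.

- **Wax:** I lowered the block inside the pot and released it. The next pictures showed it lying flat on the pot floor.
- **Lid:** The lugs went into the slots without contact. I pressed the lid down with about 12 N and turned it clockwise until the end stop pushed back. I then backed off 1° and eased it up before letting go, and it sprang up the rest of the way. The force fell evenly as it rose, and the bar stands level along the lock dashes. One height fit first read about 2 to 3 mm low, but the same fit on the bench had the same error. The measured rise of 76 mm from bench to pot fits locked (74 mm) better than stuck down (70 mm).
- **Lever:** I pushed it to a hard stop, with up to about 25 N at the fingertips. A second push of about 15 N moved it no further.
- **Lever check that disagreed:** The ball's travel measured about 57 mm against the stated 62 mm. A fit to the top-view pictures gave angles of about 0.07 at the start and 0.97 at the end. I took the firm stop as the end of its range.
- **Bystanders:** The larger wax block, snips, tape roll, scriber and doming block showed no change in the top camera view taken after the first push. I did not repeat that comparison after the second push.

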